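# Reload the topping dispenser and set its timing pulley

## Task

Reload the topping dispenser: turn the toothed pulley by its rim until its engraved mark faces the plain load arrow at its right, so that the keeper comb frees the pockets; then lift out the spent canister (second pocket from the left) and leave it in the small bowl, and push every canister standing on the table, grip stem up, into a pocket of its own size until it clicks fully home. When all of them are in, turn the pulley back by its rim until the mark faces the arrow with the crossbar, the run pointer on the robot's side, and leave the spice jar, timer and cupcake where they stand.

Things in the scene. Friction and masses are not known exactly. Their poses are not given: they have to be found in the camera images.
- dock: the fixed dispenser dock: plate with four pockets, gearbox at its right end. In each pocket a sprung ball stands 7.5 mm out of the far (+x) wall, centre 22 mm above the floor. A canister stops on it about 13 mm short of home until pushed down (about 10 N), then the ball snaps into its groove, foot on the floor. Pulling one out takes about 10 N. Origin: under the row.
- wide_1: full topping canister, 66 mm diameter: plain steel drum 62 mm high with a heavy bevelled foot and a groove round it centred 22 mm above the foot; a black round grip stem, 20 mm diameter, rises from the drum's top (62 mm) to 104 mm above the foot. 0.18 kg. Origin: centre of the underside, z up along the stem. Belongs in either wide pocket, any yaw. One of two alike, either may be absent.
- wide_2: full topping canister, 66 mm diameter: plain steel drum 62 mm high with a heavy bevelled foot and a groove round it centred 22 mm above the foot; a black round grip stem, 20 mm diameter, rises from the drum's top (62 mm) to 104 mm above the foot. 0.18 kg. Origin: centre of the underside, z up along the stem. Belongs in either wide pocket, any yaw. One of two alike, either may be absent.
- slim_1: full topping canister, 50 mm diameter: plain steel drum 62 mm high with a heavy bevelled foot and a groove round it centred 22 mm above the foot; a black round grip stem, 20 mm diameter, rises from the drum's top (62 mm) to 104 mm above the foot. 0.18 kg. Origin: centre of the underside, z up along the stem. Belongs in either slim pocket, any yaw. One of two alike, either may be absent.
- slim_2: full topping canister, 50 mm diameter: plain steel drum 62 mm high with a heavy bevelled foot and a groove round it centred 22 mm above the foot; a black round grip stem, 20 mm diameter, rises from the drum's top (62 mm) to 104 mm above the foot. 0.18 kg. Origin: centre of the underside, z up along the stem. Belongs in either slim pocket, any yaw. One of two alike, either may be absent.
- spent: spent canister: same shape and size as a slim one (50 mm diameter, drum 62 mm, grip stem 20 mm diameter up to 104 mm), but it starts clicked home in pocket slim_a, the second from the left. 0.18 kg. Origin: centre of the underside.
- bowl_small: small steel bowl, loose on the table at the right, 218 mm across the rim and 99 mm high, hollow. Origin: centre of the underside.
- pocket_wide_a (a point): centre of the floor of the wide pocket at the left end of the row; square opening 71 mm wide inside, walls 45 mm high above this floor, open upward. Its sprung ball holds a seated canister 1 to 3 mm off centre, towards -x. The point's axes are the dock's: x away from the robot, y to the left along the row. See dock for the ball.
- pocket_slim_a (a point): centre of the floor of the slim pocket second from the left in the row; square opening 55 mm wide inside, walls 45 mm high above this floor, open upward. Its sprung ball holds a seated canister 1 to 3 mm off centre, towards -x. The point's axes are the dock's: x away from the robot, y to the left along the row. See dock for the ball.
- pocket_wide_b (a point): centre of the floor of the wide pocket third from the left in the row; square opening 71 mm wide inside, walls 45 mm high above this floor, open upward. Its sprung ball holds a seated canister 1 to 3 mm off centre, towards -x. The point's axes are the dock's: x away from the robot, y to the left along the row. See dock for the ball.
- pocket_slim_b (a point): centre of the floor of the slim pocket fourth from the left, nearest the pulley; square opening 55 mm wide inside, walls 45 mm high above this floor, open upward. Its sprung ball holds a seated canister 1 to 3 mm off centre, towards -x. The point's axes are the dock's: x away from the robot, y to the left along the row. See dock for the ball.
- pulley (a joint): angle (rad) of the toothed pulley on the white gearbox at the dock's right end, growing anticlockwise from above, axis vertical; 0 with its mark at the run pointer, 1.571 at the load pointer; stops at -0.3 and 1.9. It takes about 2 N at the rim, stays where it is left and drives the keeper comb 29 mm per rad to the left.
- pulley_axis (a point): point on the pulley's axis at the height of its rim's top. The rim is a plain raised ring, outer radius 65 mm, 12 mm thick, standing 36 mm above the web inside it and 44 mm above the gearbox lid outside it; the 28 mm hub rises only 6 mm above the web. The point's axes are the dock's.
- mark (a point): the engraved dark line across the top of the pulley's rim (12 mm long, 4 mm wide; it runs on over the web and down the rim's outside); the point is on the rim's top, 59 mm from the axis. Turns with the pulley.
- load_pointer (a point): tip of the plain dark arrow on the gearbox lid at the pulley's right (dock -y) side, 70 mm from the axis: the load pointer. The arrow is 7 mm high, well below the rim's top.
- run_pointer (a point): tip of the dark arrow with a crossbar behind it on the gearbox lid at the pulley's near side (dock -x, towards the robot), 70 mm from the axis: the run pointer. 7 mm high.
- keeper_mid (a point): middle of the top (88 mm above the table) of the keeper comb, the steel bar behind the pockets that slides along the row with the pulley. Its flat teeth, 16 mm wide, 77 to 82 mm above the table, end 15 mm beyond the pockets' centres: over the canisters' shoulders with the mark at the run pointer, midway between pockets with it at the load pointer.
- spice_jar: bystander: spice jar, 47 mm diameter, 98 mm high; leave alone. Origin: centre of the underside.
- kitchen_timer: bystander: wind-up timer, 62 mm diameter, 44 mm high; leave alone. Origin: centre of the underside.
- cupcake: bystander: iced cupcake, 75 mm across, 74 mm high; leave alone. Origin: centre of the underside.

How it is judged:
By the outcome, as a careful person would: the job done as asked, in the order asked, and still so for the second after the job is handed in, with the robot touching nothing.
Of wide_1, wide_2, slim_1, slim_2 only 3 to 4 are there at a start; the rules pass over those that are not, and their reading is None.
At some moment in a run one of wide_1, wide_2, slim_1, slim_2 may be knocked a few centimetres aside while the robot is not near it.
It also fails if it takes over 210 s, if anything falls off the work surface, if the arm or the gripper's body presses on something with over 40 N, if the wrist force passes 120 N, or if a joint passes its speed limit or range.

## Robot

A 6-joint arm with a two-finger parallel gripper is mounted at the origin on a cart in front of the work surface, level with it; the furniture and walls round the work are solid. World frame = base frame: x ahead of the robot, y to its left, z up, the work surface at z = 0. Lengths are in m, angles in rad, forces in N, time in s.
With the tool pointing down it reaches from about 0.275 to 0.875 m from the base axis. Payload 12.5 kg.
Tool frame: the origin (TCP) lies at the very end of the fingers, on their centre line; the grasp point (between the pads) lies 19 mm behind it (pinch_z is the distance from the TCP to the grasp point, in m); z points along the fingers, y is the line along which they close (so a half turn about z gives the same grasp; the last joint's range is limited). The gripper opens to 85 mm and grips with 20 to 120 N. Pads are 22 mm wide; open, the fingers measure 114 mm over their backs; the gripper's body (76 mm by 85 mm) begins 54 mm behind the grasp point. The pads swing forward as they close: fully open they stand 13 mm farther back than shut.
Start: joints at [-1.412, 0.351, 1.652, -0, 1.139, -0.085], TCP at [0.133, -0.534, 0.231] pointing down, gripper open.
Joint ranges: [-2.75, 2.75], [-0.79, 2.1], [0.01, 2.65], [-1.57, 4.71], [0.07, 3.14], [-2.87, 2.87]. Speed limits (rad/s): [2.22, 2.22, 2.79, 3.14, 3.14, 3.14].

## Interface

Orientations are given as [roll, pitch, yaw] about the fixed x, y, z axes, in that order (R = Rz(yaw) Ry(pitch) Rx(roll)).
In Python, from station import state, capture, job_done, recognise, pinch_z gives the robot as it stands. The module is installed in compiled form; this text tells all that it offers.
- The arm moves only by the shell command python3 -m handwheel 'ROWS' [FORCE]. ROWS is JSON, a list of rows, each a list of 5 numbers: the shift along the tool's x, y, z in m, then the turn about the tool's z in degrees, then the closure, from -1 (fully open) to 1 (shut). A call has exactly 8 rows; each row is the pose to reach, as a shift and turn from the pose commanded when the call began, along the tool's axes at that moment; what a row does not reach only later rows make up. A row lasts 1/12 s, in which the tool goes at most 41.7 mm and 7.16 degrees, less where a joint would pass 70% of its speed; a pose out of reach is approached as far as the arm can. A call with a gripper value outside its range is refused whole. The fingers move at their own pace and stop on an object; FORCE is the grip in N (left out, the last holds). Time passes only in rows, so rows that repeat a pose let the fingers close, or fill a call up. It gives the time, the measured TCP pose, the force, the opening and the grip force at its end, in the units of the state.
- state(): the state, without advancing time (a new reading comes with each control period).
- capture(name): name is "side" or "top" or "wrist"; returns a dict with "color" (384x512x3 uint8, red, green, blue), "fx", "fy", "cx", "cy" (pixels), "position" and "rotation" of the camera in the world. Camera axes: x right, y down, z forward; pixel columns grow to the right and rows downward; lengths in m; the calibration is good to about 2 mm. A picture is of the moment at which its call begins. There is no depth.
- job_done(): hands the job in; it is judged then, once.
Trained networks look in a picture, given as the dict that the camera call returned (one of the last four; its "shot" number tells which), for a name from the list of things; names that differ only in an ending like _2 or _b are one class to them, and where a whole thing is asked for, a point or a joint stands for the part that bears it (a point fixed in the world has none). Each returns a list of dicts, best first, with "confidence" (0 to 1); they miss things now and then, are a little off and sometimes report something else, mostly with a low value. They report only what shows in the picture. A call takes as long as a camera call.
- recognise(picture, target): "bbox" ([left, top, width, height] in pixels, round what is visible of it).
The state is a dict: "time": time; "q": joint angles; "dq": joint speeds; "joint_torque": joint torques, N m; "tool_pos": TCP position; "orientation": TCP orientation; "contact_force": force on the tool from outside, world axes, zero at the start; "wrist_torque": the same for the moment, N m; "gripper_width": opening from 0.0 (shut) to 1.0 (fully open); "finger_force": force on a finger pad.
Only numpy, scipy, OpenCV 4.12 (cv2) and the standard library are available. Lean on these libraries where they do the work, as an engineer would, in place of code of your own. Each camera call takes 0.05 s, during which the arm holds its last target. There are 200 camera calls.

## Working session

There is one attempt and no reset: what is moved stays moved. The work goes in short steps, Python scripts to look and compute and a shell command to move; the robot and the scene stay as the last step left them, time stands still between calls to the robot, and variables do not carry over. Pictures are saved under pics/ and viewed, at most 14 in all, crops included, and the job is handed in when it is done.

```bash
mkdir -p pics
cat > h.py <<'E'
import numpy as np, cv2
from station import state, capture, job_done, recognise, pinch_z
def ray(c,u,v):
    d=np.array([(u-c['cx'])/c['fx'],(v-c['cy'])/c['fy'],1.]); return np.array(c['position']),np.array(c['rotation'])@d
def at(c,u,v,z):
    p,d=ray(c,u,v); return p+d*(z-p[2])/d[2]
def proj(c,P):
    q=np.array(c['rotation']).T@(np.array(P)-np.array(c['position'])); return np.array([c['fx']*q[0]/q[2]+c['cx'],c['fy']*q[1]/q[2]+c['cy']])
def save(c,n,crop=None,s=1):
    im=c['color'][:,:,::-1]
    if crop: u,v,w,h=crop; im=im[v:v+h,u:u+w]
    cv2.imwrite('pics/'+n+'.png',cv2.resize(im,None,fx=s,fy=s,interpolation=cv2.INTER_CUBIC))
E
python3 - <<'E'
from h import *
s=state(); print(s, pinch_z)
for n in ('top','side'):
    c=capture(n); save(c,n+'0',None,1.56)
    print(n,np.round(c['position'],3),np.round(c['rotation'],3).tolist(),c['fx'],c['cx'],c['cy'])
    for t in ('wide_1','slim_1','spent','bowl_small','dock','pulley','mark','load_pointer','run_pointer','keeper_mid','spice_jar','kitchen_timer','cupcake','pocket_wide_a','pocket_slim_a'):
        print(t,[(np.round(r['bbox']).astype(int).tolist(),round(r['confidence'],2)) for r in recognise(c,t)][:5])
E
```

```text
{'time': 0.0, 'q': array([-1.41158802e+00,  3.51221747e-01,  1.65245760e+00,  1.65039015e-05,
        1.13909328e+00, -8.46018006e-02]), 'dq': array([-2.32455333e-04,  5.97669577e-05,  5.37049156e-04, -2.13705345e-04,
       -1.07774631e-03, -5.53192981e-04]), 'joint_torque': array([ 9.31618633e-04, -5.06105089e+01, -2.91406846e+01,  2.96021341e-07,
        4.56989830e-03, -9.07217469e-06]), 'tool_pos': array([ 0.13274391, -0.53338573,  0.23075362]), 'orientation': array([-3.14041818e+00, -1.14636069e-04,  2.43803123e-01]), 'contact_force': array([-0.58245253, -0.10619868,  0.52430694]), 'wrist_torque': array([-0.01499952, -0.01170846,  0.02247536]), 'finger_force': 0.0, 'gripper_width': 0.9985656823373205} 0.0187
top [0.441 0.062 1.223] [-3.078, 0.001, -1.571] 362.70890812829117 256.20066053283773 188.89830027980403
wide_1 [([262, 201, 24, 21], 0.82), ([302, 203, 23, 20], 0.73), ([298, 135, 42, 45], 0.19)]
slim_1 [([227, 204, 18, 17], 0.71)]
spent [([208, 151, 13, 14], 0.69)]
bowl_small [([361, 190, 69, 73], 0.88)]
dock [([171, 128, 174, 62], 0.79)]
pulley [([300, 132, 43, 42], 0.59
[... 703 characters left out ...]
30], 0.91), ([261, 218, 22, 27], 0.85), ([204, 211, 14, 23], 0.43)]
spent [([204, 210, 14, 23], 0.84)]
bowl_small [([303, 126, 61, 42], 0.85), ([162, 152, 124, 124], 0.44)]
dock [([165, 150, 116, 127], 0.62)]
pulley [([235, 152, 41, 28], 0.95)]
mark [([239, 152, 34, 25], 0.57)]
load_pointer [([165, 152, 123, 128], 0.82)]
run_pointer [([168, 153, 119, 124], 0.84)]
keeper_mid [([168, 174, 62, 70], 0.77), ([166, 151, 119, 127], 0.37)]
spice_jar [([251, 297, 21, 43], 0.9)]
kitchen_timer [([214, 296, 26, 24], 0.9), ([261, 216, 20, 31], 0.43)]
cupcake [([169, 285, 24, 29], 0.86), ([164, 150, 125, 128], 0.51)]
pocket_wide_a [([165, 149, 122, 131], 0.77)]
pocket_slim_a [([163, 151, 125, 127], 0.83)]
```

View pics/top0.png

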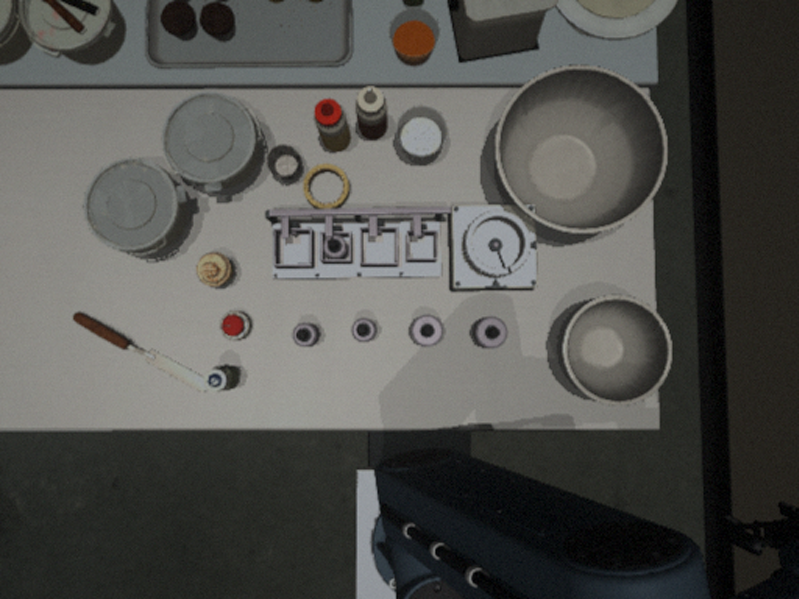

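View pics/side0.png

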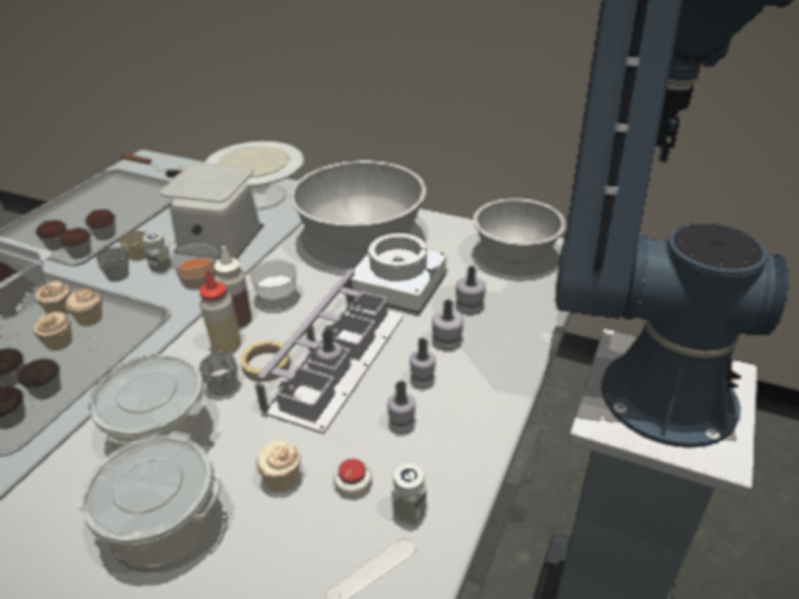

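```bash
python3 - <<'E'
s=open('h.py').read()
s=s.replace("def ray","from scipy.spatial.transform import Rotation as Ro\ndef rot(c): return Ro.from_euler('xyz',c['rotation']).as_matrix() if np.ndim(c['rotation'])==1 else np.array(c['rotation'])\ndef ray").replace("np.array(c['rotation'])@","rot(c)@").replace("np.array(c['rotation']).T","rot(c).T")
s+='''
def tri(c1,p1,c2,p2):
    (a,d),(b,e)=ray(c1,*p1),ray(c2,*p2); t=np.linalg.lstsq(np.c_[d,-e],b-a,rcond=None)[0]
    return (a+d*t[0]+b+e*t[1])/2, np.linalg.norm(a+d*t[0]-b-e*t[1])
'''
open('h.py','w').write(s)
E
python3 - <<'E'
from h import *
t=capture('top'); s=capture('side')
a=t['color'][120:235,165:365]; b=s['color'][145:285,160:325]
a=cv2.convertScaleAbs(cv2.resize(a,None,fx=4,fy=4,interpolation=cv2.INTER_CUBIC),alpha=1.3)
cv2.imwrite('pics/t1.png',a[:,:,::-1])
b=cv2.convertScaleAbs(cv2.resize(b,None,fx=4,fy=4,interpolation=cv2.INTER_CUBIC),alpha=1.3)
cv2.imwrite('pics/s1.png',b[:,:,::-1])
print(proj(t,[.5,0,0]),proj(s,[.5,0,0]))
# coarse stems: top px (scaled/1.5625) at z=.104
for u,v in ((305,333),(363,328),(427,330),(490,331),(337,245)): print(np.round(at(t,u/1.5625,v/1.5625,.104),3))
# pulley: triangulate rim center
print(tri(t,(496/1.5625,243/1.5625),s,(398/1.5625,248/1.5625)))
E
```

```text
[274.77560062 194.48207443] [271.45258759 211.35526515]
[0.438 0.25  0.104]
[0.448 0.136 0.104]
[0.443 0.01  0.104]
[ 0.441 -0.114  0.104]
[0.612 0.189 0.104]
(array([ 0.6163944 , -0.12754081,  0.10504505]), np.float64(0.0008148055396186427))
```

View pics/t1.png

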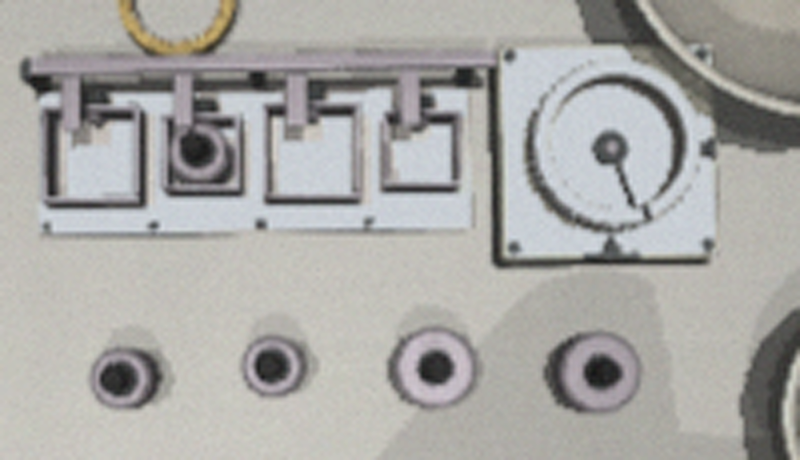

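View pics/s1.png

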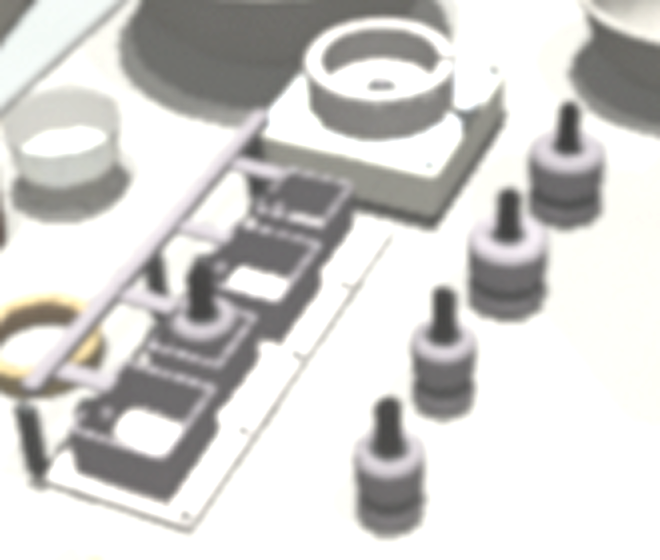

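```bash
cat >> h.py <<'E'
def to(x,y,z,yawdeg=None,frm=None):
    s=state(); p,R=(np.array(s['tool_pos']),Ro.from_euler('xyz',s['orientation'])) if frm is None else (np.array(frm[:3]),Ro.from_euler('xyz',[np.pi,0,np.deg2rad(frm[3])]))
    d=R.inv().apply(np.array([x,y,z])-p); yaw=np.rad2deg(R.as_euler('xyz')[2])
    return np.round(d,4).tolist(), 0 if yawdeg is None else round(-((yawdeg-yaw+180)%360-180),2)
def st():
    s=state(); print(round(s['time'],2),np.round(s['tool_pos'],4),np.round(np.rad2deg(s['orientation']),2),'F',np.round(s['contact_force'],1),'w',round(s['gripper_width'],3),'f',round(s['finger_force'],1))
E
python3 -c "
from h import *
print(to(.40,-.13,.26,90))"
```

```text
([0.3568, -0.3273, -0.0287], np.float64(-76.03))
```

```bash
python3 -m handwheel '[[0.357,-0.327,-0.03,-55,-1],[0.357,-0.327,-0.03,-55,-1],[0.357,-0.327,-0.03,-55,-1],[0.357,-0.327,-0.03,-55,-1],[0.357,-0.327,-0.03,-55,-1],[0.357,-0.327,-0.03,-55,-1],[0.357,-0.327,-0.03,-55,-1],[0.357,-0.327,-0.03,-55,-1]]'
python3 -c "
from h import *
st();print(to(.40,-.13,.26,90))"
```

```text
time: 2.37
tool_pos: [0.3173, -0.2547, 0.2523]
orientation: [3.141, 0.0, 1.21]
contact_force: [-0.3, -0.6, 0.7]
gripper_width: 1.0
finger_force: 0.0
2.37 [ 0.3173 -0.2547  0.2523] [1.7996e+02 2.0000e-02 6.9330e+01] F [-0.3 -0.6  0.7] w 1.0 f 0.0
([0.1458, 0.0334, -0.0077], np.float64(-20.67))
```

```bash
python3 -m handwheel '[[0.146,0.033,-0.008,-7,-1],[0.146,0.033,-0.008,-14,-1],[0.146,0.033,-0.008,-21,-1],[0.146,0.033,-0.008,-21,-1],[0.146,0.033,-0.008,-21,-1],[0.146,0.033,-0.008,-21,-1],[0.146,0.033,-0.008,-21,-1],[0.146,0.033,-0.008,-21,-1]]' >/dev/null
python3 -c "
from h import *
st();c=capture('wrist');save(c,'w1',None,1.56);print(c['position'],c['rotation'],c['fx'],c['cx'],c['cy'])
R=rot(c);print(R.round(3),proj(c,[.616,-.128,.105]))
for n in ('pulley','mark','run_pointer'): print(n,[(np.round(r['bbox']).tolist(),r['confidence']) for r in recognise(c,n)])"
```

```text
3.03 [ 0.3994 -0.1328  0.2598] [-179.99    0.     89.88] F [ 0.1  0.3 -0.5] w 1.004 f 0.0
[ 0.39949071 -0.05119831  0.40310357] [ 2.82094646e+00 -5.24647611e-04 -8.86582291e-04] 310.4451301156065 253.2866977487371 189.65054843485277
[[ 1.    -0.001  0.   ]
 [-0.001 -0.949 -0.315]
 [ 0.001  0.315 -0.949]] [472.01977161 168.13612953]
pulley [([392.0, 97.0, 120.0, 132.0], 0.57)]
mark [([392.0, 100.0, 120.0, 129.0], 0.83)]
run_pointer [([350.0, 1.0, 162.0, 229.0], 0.84)]
```

View pics/w1.png

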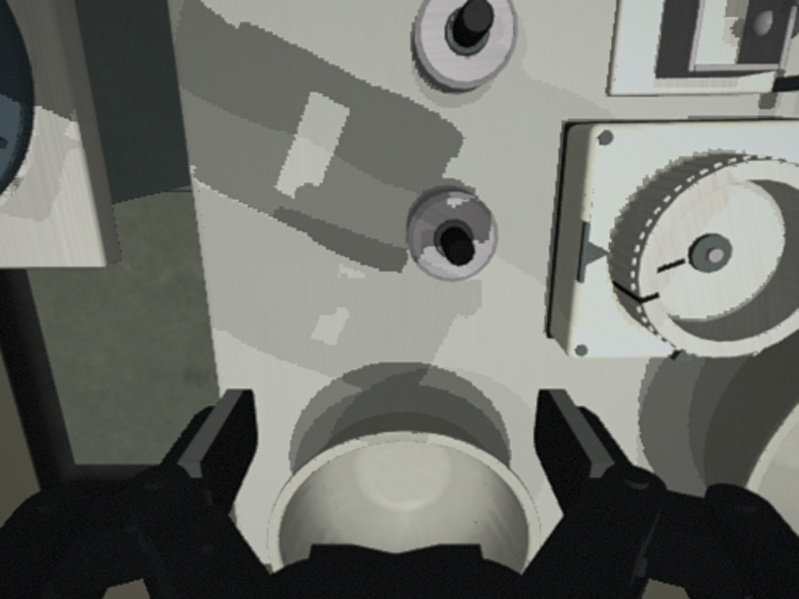

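```bash
python3 -m handwheel '[[0.035,-0.165,0.04,7,-0.3],[0.035,-0.165,0.04,14,-0.3],[0.035,-0.165,0.04,21,-0.3],[0.035,-0.165,0.04,28,-0.3],[0.035,-0.165,0.04,30,-0.3],[0.035,-0.165,0.04,30,-0.3],[0.035,-0.165,0.04,30,-0.3],[0.035,-0.165,0.04,30,-0.3]]' >/dev/null
cat > fit.py <<'E'
from h import *
st();c=capture('wrist');save(c,'w2',None,1.56)
print(c['position'],proj(c,[.616,-.128,.105]))
for n in ('pulley','mark'): print(n,[(np.round(r['bbox']).tolist(),r['confidence']) for r in recognise(c,n)])
E
python3 fit.py
```

```text
3.9 [ 0.236  -0.0976  0.2205] [179.92   0.    60.05] F [ 0.3 -0.4  0.4] w 0.65 f 0.0
[ 0.27621866 -0.02675097  0.36375667] [738.33047405 -34.3055971 ]
pulley []
mark []
```

View pics/w2.png

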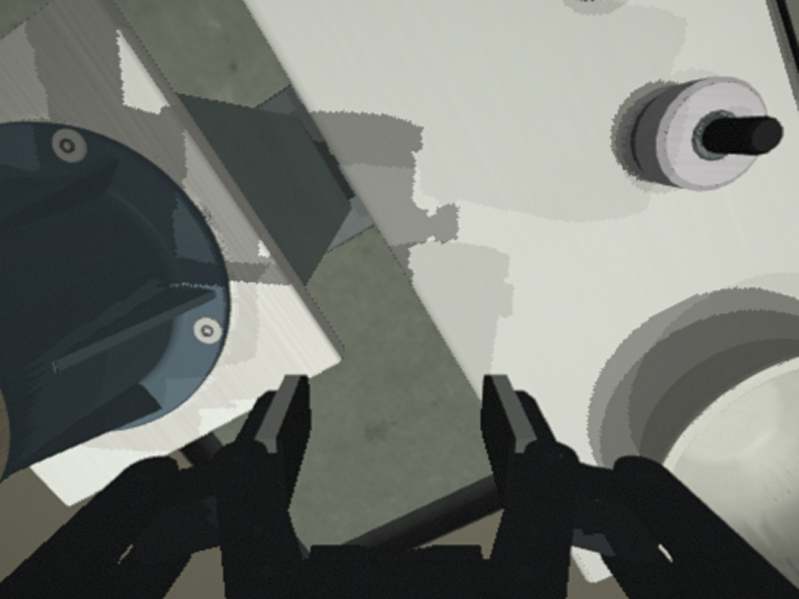

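```bash
python3 -c "
from h import *
print(to(.555,-.10,.22,60))"
```

```text
([0.1571, 0.2781, 0.0001], np.float64(0.04))
```

```bash
python3 -m handwheel '[[0.02,0.035,0,0,-0.3],[0.04,0.07,0,0,-0.3],[0.06,0.105,0,0,-0.3],[0.08,0.14,0,0,-0.3],[0.1,0.175,0,0,-0.3],[0.12,0.21,0,0,-0.3],[0.14,0.245,0,0,-0.3],[0.157,0.278,0,0,-0.3]]' >/dev/null
sed -i s/w2/w3/ fit.py; python3 fit.py
```

```text
4.72 [ 0.5568 -0.0994  0.2189] [-1.7996e+02  1.0000e-02  6.0060e+01] F [ 0.3 -0.3  0.1] w 0.649 f 0.0
[ 0.59728332 -0.02872865  0.36220643] [329.38409368 180.22085885]
pulley [([258.0, 96.0, 152.0, 151.0], 0.7), ([206.0, 333.0, 104.0, 24.0], 0.26), ([326.0, 0.0, 38.0, 44.0], 0.22)]
mark [([258.0, 100.0, 154.0, 147.0], 0.81)]
```

View pics/w3.png

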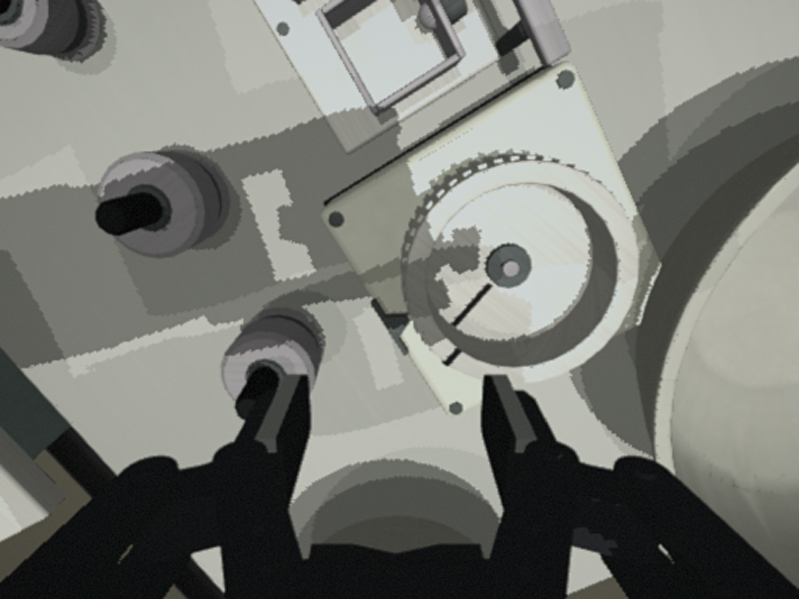

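```bash
cat > fit2.py <<'E'
from h import *
from scipy.optimize import least_squares
c=capture('wrist'); k=1.5625
a=np.linspace(0,2*np.pi,180)
def ext(P):
    q=np.array([proj(c,[P[0]+.065*np.cos(t),P[1]+.065*np.sin(t),P[2]]) for t in a]); return np.array([q[:,0].min(),q[:,0].max(),q[:,1].min(),q[:,1].max()])
obs=np.array([404,638,157,381])/k
r=least_squares(lambda P:ext(P)-obs,[.616,-.128,.105],x_scale=.01); C=r.x; print(C.round(4),r.fun.round(2))
for z in (C[2],.1,.105): 
    m=at(c,453/k,356/k,z)-C; print(z,np.hypot(*m[:2]),'phi',np.arctan2(-m[1],-m[0]))
h=at(c,509/k,265/k,C[2]-.030);print('hub',h.round(4))
rp=at(c,402/k,330/k,C[2]-.044+.007)-C; print('run ptr dir',np.hypot(*rp[:2]),np.arctan2(-rp[1],-rp[0]))
print('corners lid',[at(c,u/k,v/k,C[2]-.044).round(4).tolist() for u,v in((336,219),(456,408),(566,79))])
im=c['color'].copy()
E
python3 fit2.py
```

```text
[ 0.619  -0.1292  0.1003] [ 0.13 -0.12 -0.12  0.14]
0.10034090414638044 0.060182039610545426 phi 0.410965782407564
0.1 0.06028595187138316 phi 0.4131482535072639
0.105 0.05879135138894814 phi 0.38037518668597503
hub [ 0.619  -0.13    0.0703]
run ptr dir 0.08069916835926216 0.09973268404769779
corners lid [[0.5386, -0.0536, 0.0563], [0.5411, -0.2116, 0.0563], [0.6967, -0.0511, 0.0563]]
```

```bash
python3 -c "
from h import *
st();print(to(.5679,-.100,.079,60))"
```

```text
4.92 [ 0.5544 -0.0997  0.2186] [-1.7989e+02  3.0000e-02  6.0040e+01] F [-0.2  0.2 -0.5] w 0.647 f 0.0
([0.0066, 0.0121, 0.1396], np.float64(0.04))
```

```bash
python3 -m handwheel '[[0.0066,0.0121,0.03,0,-0.3],[0.0066,0.0121,0.06,0,-0.3],[0.0066,0.0121,0.09,0,-0.3],[0.0066,0.0121,0.11,0,-0.3],[0.0066,0.0121,0.125,0,-0.3],[0.0066,0.0121,0.14,0,-0.3],[0.0066,0.0121,0.14,0,-0.3],[0.0066,0.0121,0.14,0,-0.3]]'
python3 -m handwheel '[[0,0,0,0,0.2],[0,0,0,0,0.5],[0,0,0,0,1],[0,0,0,0,1],[0,0,0,0,1],[0,0,0,0,1],[0,0,0,0,1],[0,0,0,0,1]]' 30
python3 -c "
import numpy as np
for d in np.arange(1,12)*6: print(d,round(-59*np.sin(np.deg2rad(d)),1),round(59*(1-np.cos(np.deg2rad(d))),1))"
```

```text
time: 5.58
tool_pos: [0.5671, -0.1004, 0.0799]
orientation: [-3.14, 0.0, 1.047]
contact_force: [0.7, -0.4, 0.9]
gripper_width: 0.649
finger_force: 0.0
time: 6.25
tool_pos: [0.5687, -0.1015, 0.0811]
orientation: [3.139, 0.0, 1.046]
contact_force: [1.3, -6.2, 3.9]
gripper_width: 0.152
finger_force: 28.9
6 -6.2 0.3
12 -12.3 1.3
18 -18.2 2.9
24 -24.0 5.1
30 -29.5 7.9
36 -34.7 11.3
42 -39.5 15.2
48 -43.8 19.5
54 -47.7 24.3
60 -51.1 29.5
66 -53.9 35.0
```

```bash
python3 -m handwheel '[[-0.0062,0.0003,0,-6,1],[-0.0123,0.0013,0,-12,1],[-0.0182,0.0029,0,-18,1],[-0.024,0.0051,0,-24,1],[-0.0295,0.0079,0,-30,1],[-0.0347,0.0113,0,-36,1],[-0.0395,0.0152,0,-42,1],[-0.0438,0.0195,0,-48,1]]'
python3 -m handwheel '[[-0.0062,0.0003,0,-6,1],[-0.0123,0.0013,0,-12,1],[-0.0182,0.0029,0,-18,1],[-0.0195,0.0033,0,-19.3,1],[-0.0195,0.0033,0,-19.3,1],[-0.0195,0.0033,0,-19.3,1],[-0.0195,0.0033,0,-19.3,1],[-0.0195,0.0033,0,-19.3,1]]'
python3 -c "
from h import *
s=state();p=s['tool_pos']-np.array([.619,-.1295,0]);print(np.hypot(*p[:2]),np.rad2deg(np.arctan2(-p[1],-p[0])))
c=capture('top');save(c,'t2',(290,120,70,70),8)"
```

```text
time: 6.92
tool_pos: [0.5642, -0.1492, 0.0811]
orientation: [3.138, 0.002, 1.889]
contact_force: [5.6, -1.8, -0.4]
gripper_width: 0.154
finger_force: 29.1
time: 7.58
tool_pos: [0.5736, -0.1665, 0.0811]
orientation: [3.139, 0.004, 2.221]
contact_force: [6.7, -3.1, -0.5]
gripper_width: 0.156
finger_force: 29.1
0.058556766833415964 39.24197307548717
```

```bash
python3 -m handwheel '[[0,0,0,0,0.3],[0,0,0,0,-0.3],[0,0,0,0,-0.3],[0,0,0,0,-0.3],[0,0,-0.03,0,-0.3],[0,0,-0.07,0,-0.3],[0,0,-0.11,0,-0.3],[0,0,-0.14,0,-0.3]]'
python3 -m handwheel '[[0,-0.06,0,7,-1],[0,-0.06,0,14,-1],[0,-0.06,0,21,-1],[0,-0.06,0,28,-1],[0,-0.06,0,35,-1],[0,-0.06,0,37,-1],[0,-0.06,0,37,-1],[0,-0.06,0,37,-1]]'
cat > fit3.py <<'E'
from h import *
import sys
st();c=capture('wrist');save(c,sys.argv[1],None,1.56)
C=[.619,-.1295,.1003]
a=np.linspace(0,2*np.pi,721)
# brightness around rim top radius 59 -> mark angle
g=c['color'].mean(2).astype(np.float32); f=[]
for t in a:
    v=[proj(c,[C[0]-r*np.cos(t),C[1]-r*np.sin(t),C[2]]) for r in (.056,.058,.060,.062)]
    v=[cv2.getRectSubPix(g,(1,1),(float(q[0]),float(q[1])))[0,0] if 0<q[0]<511 and 0<q[1]<383 else 255 for q in v]; f.append(np.mean(v))
f=np.array(f)
i=np.argsort(f)[:12]; print(sorted([(round(a[j],3),int(f[j])) for j in i]), 'dock phi = val-0.016')
m=proj(c,[C[0],C[1]-.059,C[2]]); print('rim right px',m*1.5625, 'C px',proj(c,C)*1.5625)
E
python3 fit3.py w4
```

```text
time: 8.3
tool_pos: [0.5722, -0.1657, 0.2231]
orientation: [3.14, 0.002, 2.221]
contact_force: [-0.3, -0.4, -0.3]
gripper_width: 0.645
finger_force: 0.0
time: 8.97
tool_pos: [0.5241, -0.2019, 0.2199]
orientation: [-3.141, -0.0, 1.577]
contact_force: [-0.3, -0.4, -0.7]
gripper_width: 0.998
finger_force: 0.0
8.97 [ 0.5241 -0.2019  0.2199] [-179.99   -0.     90.37] F [-0.3 -0.4 -0.7] w 0.998 f 0.0
[(np.float64(0.986), 123), (np.float64(0.995), 123), (np.float64(1.004), 123), (np.float64(1.065), 123), (np.float64(1.58), 121), (np.float64(1.588), 70), (np.float64(1.597), 40), (np.float64(1.606), 26), (np.float64(1.614), 27), (np.float64(1.623), 33), (np.float64(1.632), 51), (np.float64(1.641), 91)] dock phi = val-0.016
rim right px [565.20757896 265.02671209] C px [578.5304659  155.21411938]
```

View pics/w4.png

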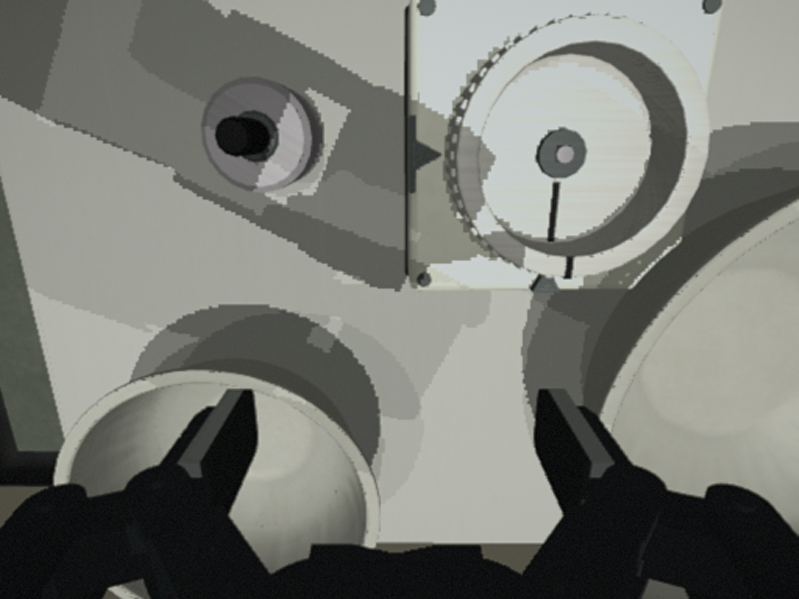

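```bash
python3 -m handwheel '[[0.34,0.016,-0.1,0,-1],[0.34,0.016,-0.1,0,-1],[0.34,0.016,-0.1,0,-1],[0.34,0.016,-0.1,0,-1],[0.34,0.016,-0.1,0,-1],[0.34,0.016,-0.1,0,-1],[0.34,0.016,-0.1,0,-1],[0.34,0.016,-0.1,0,-1]]' >/dev/null
python3 -m handwheel '[[0.03,0,0,0,-1],[0.03,0,0,0,-1],[0.03,0,0,0,-1],[0.03,0,0,0,-1],[0.03,0,0,0,-1],[0.03,0,0,0,-1],[0.03,0,0,0,-1],[0.03,0,0,0,-1]]' >/dev/null
cat > look.py <<'E'
from h import *
import sys
st();c=capture('wrist');save(c,sys.argv[1],None,1.56)
for n in ('wide_1','slim_1','spent'):
    print(n,[(np.round(np.array(r['bbox'])*1.5625).tolist(),round(r['confidence'],2)) for r in recognise(c,n)])
np.savez('cam.npz',**{k:np.array(c[k]) for k in ('fx','fy','cx','cy','position','rotation','color')})
E
python3 look.py w5
```

```text
10.35 [0.5377 0.1469 0.3138] [-180.      0.     90.22] F [ 1.3  0.1 -0.3] w 0.997 f 0.0
wide_1 [([260.0, 329.0, 77.0, 90.0], 0.79), ([266.0, 450.0, 71.0, 90.0], 0.63)]
slim_1 [([257.0, 204.0, 64.0, 76.0], 0.94), ([227.0, 51.0, 82.0, 71.0], 0.6)]
spent [([457.0, 139.0, 74.0, 67.0], 0.92)]
```

View pics/w5.png

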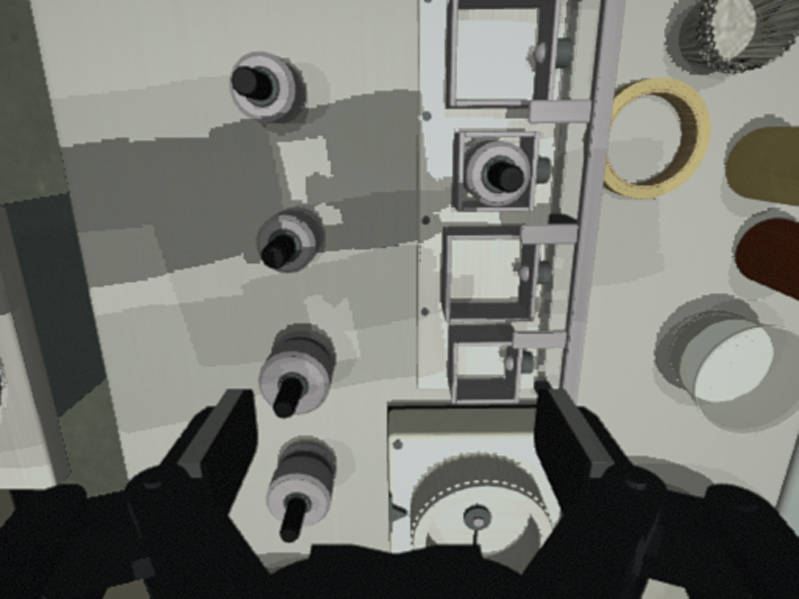

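Run:
```python
from h import *
c=dict(np.load('cam.npz')); k=1.5625
A=lambda u,v,z: at(c,u/k,v/k,z).round(4)
for n,u,v,z in (('slim1',243,80,.104),('slim2',271,254,.104),('wide1',285,402,.104),('wide2',291,527,.104),('spent',513,178,.114)): print(n,A(u,v,z))
# drum tops center
for n,u,v,z in (('slim1',267,90,.062),('slim2',291,240,.062),('wide1',295,378,.062),('wide2',302,493,.062),('spent',498,176,.072)): print(n,'drum',A(u,v,z))
for z in (.05,.055,.06): print(z,[(A(*a,z)-A(*b,z))[:2].tolist() for a,b in (((460,170),(530,170)),((495,135),(495,208)),((447,275),(531,275)),((490,228),(490,320)))])
g=c['color'][:,:,::-1][0:265,255:385]; cv2.imwrite('pics/w5c.png',cv2.resize(g,None,fx=2.26*2,fy=2.26,interpolation=cv2.INTER_CUBIC))
g=c['color'][:,:,::-1][0:262,262:382]; cv2.imwrite('pics/w5c.png',cv2.resize(g,None,fx=2.28,fy=2.28,interpolation=cv2.INTER_CUBIC))
```

```text
slim1 [0.4354 0.263  0.104 ]
slim2 [0.445 0.144 0.104]
wide1 [0.4471 0.0187 0.104 ]
wide2 [ 0.4439 -0.1106  0.104 ]
spent [0.6186 0.2008 0.114 ]
slim1 drum [0.4407 0.2603 0.062 ]
slim2 drum [0.4515 0.1459 0.062 ]
wide1 drum [0.4471 0.0186 0.062 ]
wide2 drum [ 0.4463 -0.1087  0.062 ]
spent drum [0.6168 0.1989 0.072 ]
0.05 [[-0.05700000000000005, -0.0002999999999999947], [-0.0040000000000000036, 0.0577], [-0.07320000000000004, -0.0003999999999999976], [-0.005499999999999949, 0.08320000000000001]]
0.055 [[-0.05630000000000002, -0.00020000000000000573], [-0.0040000000000000036, 0.05700000000000002], [-0.07239999999999991, -0.0002999999999999947], [-0.00539999999999996, 0.08230000000000001]]
0.06 [[-0.05559999999999998, -0.0002999999999999947], [-0.0039000000000000146, 0.05630000000000002], [-0.07140000000000002, -0.0002999999999999947], [-0.005299999999999971, 0.0812]]
```

View pics/w5c.png

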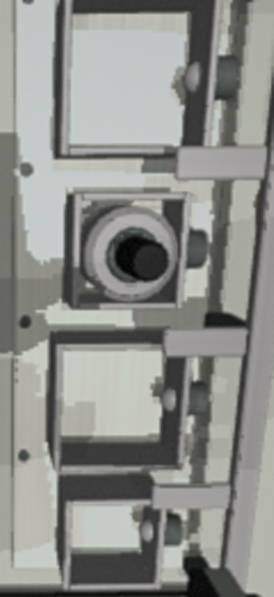

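```bash
python3 -c "
from h import *
c=dict(np.load('cam.npz'));k=1.5625
print(at(c,590/k,170/k,.088),at(c,580/k,170/k,.088))
print(to(.6175,.2,.19,90),to(.6175,.2,.092,90))"
```

```text
[0.68113438 0.20478661 0.088     ] [0.67375034 0.20475097 0.088     ]
([0.0523, 0.0801, 0.1239], np.float64(0.26)) ([0.0523, 0.0801, 0.2219], np.float64(0.26))
```

```bash
python3 - <<'E'
from h import *
c=dict(np.load('cam.npz'))
for z in (.055,.06):
    A=lambda u,v: at(c,262+u/2.28,v/2.28,z)
    for n,l,r,t,b in (('wa',64,None,None,152),('sa',75,184,193,303),('wb',57,184,335,467),('sb',66,158,478,585)):
        if t is None: print(n,'bot',A(140,b)[1].round(4)); continue
        um=(l+r)/2;vm=(t+b)/2
        L,R_,T,B=A(l,vm),A(r,vm),A(um,t),A(um,b)
        print(z,n,'x',((L+R_)/2)[0].round(4),(R_-L)[0].round(4),'y',((T+B)/2)[1].round(4),(T-B)[1].round(4))
E
python3 -m handwheel '[[0.052,0.08,0.03,0,0.06],[0.052,0.08,0.06,0,0.06],[0.052,0.08,0.09,0,0.06],[0.052,0.08,0.124,0,0.06],[0.052,0.08,0.15,0,0.06],[0.052,0.08,0.18,0,0.06],[0.052,0.08,0.205,0,0.06],[0.052,0.08,0.222,0,0.06]]'
python3 -m handwheel '[[0,0,0,0,0.5],[0,0,0,0,1],[0,0,0,0,1],[0,0,0,0,1],[0,0,0,0,1],[0,0,0,0,1],[0,0,0,0,1],[0,0,0,0,1]]' 60
```

```text
wa bot 0.2516
0.055 sa x 0.6201 0.0601 y 0.2017 0.0588
0.055 wb x 0.621 0.0749 y 0.1136 0.0809
0.055 sb x 0.6214 0.0578 y 0.0287 0.0743
wa bot 0.2513
0.06 sa x 0.6191 0.0593 y 0.202 0.0581
0.06 wb x 0.62 0.074 y 0.115 0.0799
0.06 sb x 0.6204 0.0571 y 0.0312 0.0734
time: 11.22
tool_pos: [0.6163, 0.1997, 0.0888]
orientation: [-3.138, 0.001, 1.576]
contact_force: [-0.4, -0.6, -0.3]
gripper_width: 0.473
finger_force: 0.0
time: 11.88
tool_pos: [0.6176, 0.2, 0.0922]
orientation: [3.141, -0.0, 1.576]
contact_force: [-0.2, -0.2, -1.5]
gripper_width: 0.21
finger_force: 58.6
```

```bash
python3 -m handwheel '[[0,0,-0.01,0,1],[0,0,-0.02,0,1],[0,0,-0.04,0,1],[0,0,-0.07,0,1],[0,0,-0.1,0,1],[0,0,-0.13,0,1],[0,0,-0.16,0,1],[0,0,-0.16,0,1]]'
python3 -c "
from h import *
st();t=capture('top')
r=recognise(t,'bowl_small')[0];b=r['bbox'];print(b);B=at(t,b[0]+b[2]/2,b[1]+b[3]/2,.099);print(B)
print(to(B[0],B[1],.25,90))"
```

```text
time: 12.55
tool_pos: [0.6196, 0.2005, 0.2602]
orientation: [3.131, -0.003, 1.576]
contact_force: [1.0, 0.2, -1.5]
gripper_width: 0.206
finger_force: 62.7
12.55 [0.6196 0.2005 0.2602] [ 1.7938e+02 -1.5000e-01  9.0280e+01] F [ 1.   0.2 -1.5] w 0.206 f 62.7
[359.2, 191.4, 72.4, 70.9]
[ 0.39506344 -0.36657023  0.099     ]
([-0.5656, -0.2254, 0.0029], np.float64(0.27))
```

```bash
python3 -m handwheel '[[-0.036,-0.0145,0,0,1],[-0.072,-0.029,0,0,1],[-0.108,-0.0435,0,0,1],[-0.144,-0.058,0,0,1],[-0.18,-0.0725,0,0,1],[-0.216,-0.087,0,0,1],[-0.252,-0.1015,0,0,1],[-0.288,-0.116,0,0,1]]'>/dev/null
python3 -m handwheel '[[-0.036,-0.0145,0,0,1],[-0.072,-0.029,0,0,1],[-0.108,-0.0435,0,0,1],[-0.144,-0.058,0,0,1],[-0.18,-0.0725,0,0,1],[-0.216,-0.087,0,0,1],[-0.252,-0.1015,0,0,1],[-0.2776,-0.11,0,0,1]]'
python3 -m handwheel '[[0,0,0,0,1],[0,0,0.03,0,1],[0,0,0.06,0,1],[0,0,0.09,0,1],[0,0,0.11,0,1],[0,0,0.125,0,1],[0,0,0.135,0,1],[0,0,0.14,0,1]]'
python3 -c "
from h import *
st();c=capture('wrist');save(c,'w6',None,1.2)
print(to(.395,-.3666,.105,90))"
```

```text
time: 13.98
tool_pos: [0.392, -0.3689, 0.2511]
orientation: [-3.14, -0.001, 1.574]
contact_force: [0.7, 0.2, -1.1]
gripper_width: 0.204
finger_force: 62.6
time: 14.65
tool_pos: [0.3935, -0.3658, 0.1102]
orientation: [-3.14, -0.002, 1.576]
contact_force: [-0.1, 0.2, -1.1]
gripper_width: 0.205
finger_force: 62.6
14.65 [ 0.3935 -0.3658  0.1102] [-1.799e+02 -1.200e-01  9.028e+01] F [-0.1  0.2 -1.1] w 0.205 f 62.6
([-0.0007, 0.0014, 0.0053], np.float64(0.28))
```

View pics/w6.png

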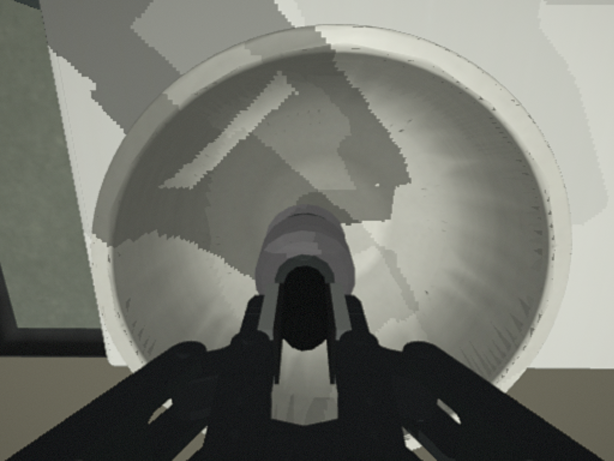

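```bash
python3 -m handwheel '[[0,0,0.003,0,1],[0,0,0.006,0,1],[0,0,0.009,0,1],[0,0,0.012,0,1],[0,0,0.012,0,1],[0,0,0.012,0,1],[0,0,0.012,0,1],[0,0,0.012,0,1]]'
python3 -m handwheel '[[0,0,0,0,0.5],[0,0,0,0,0.3],[0,0,0,0,0],[0,0,0,0,0],[0,0,0,0,0],[0,0,-0.03,0,0],[0,0,-0.06,0,0],[0,0,-0.1,0,0]]'
python3 -c "
from h import *
st();print(to(.443,-.108,.2,90))
t=capture('top');s=capture('side')
for n in ('wide_1','slim_1','spent'):
    print(n,[(at(t,*(np.array(r['bbox'])[:2]+np.array(r['bbox'])[2:]/2),.07).round(3).tolist(),round(r['confidence'],2)) for r in recognise(t,n)])
"
```

```text
time: 15.37
tool_pos: [0.3941, -0.3668, 0.1001]
orientation: [3.141, 0.0, 1.575]
contact_force: [-0.1, -0.5, -2.3]
gripper_width: 0.209
finger_force: 62.7
time: 16.03
tool_pos: [0.3933, -0.3659, 0.1995]
orientation: [-3.139, -0.003, 1.575]
contact_force: [1.0, -0.2, -0.5]
gripper_width: 0.5
finger_force: 0.0
16.03 [ 0.3933 -0.3659  0.1995] [-1.7986e+02 -1.6000e-01  9.0270e+01] F [ 1.  -0.2 -0.5] w 0.5 f 0.0
([0.2577, 0.0509, 0.0001], np.float64(0.27))
wide_1 [([0.44, -0.122, 0.07], 0.91), ([0.441, 0.005, 0.07], 0.52), ([0.612, 0.076, 0.07], 0.48)]
slim_1 [([0.442, 0.127, 0.07], 0.65), ([0.436, 0.252, 0.07], 0.63)]
spent [([0.401, -0.356, 0.07], 0.52), ([0.608, 0.068, 0.07], 0.37)]
```

```bash
python3 -m handwheel '[[0.036,0.007,0,0,-0.3],[0.072,0.014,0,0,-0.3],[0.108,0.021,0,0,-0.3],[0.144,0.028,0,0,-0.3],[0.18,0.036,0,0,-0.3],[0.216,0.044,0,0,-0.3],[0.256,0.053,0,0,-0.3],[0.256,0.053,0,0,-0.3]]' >/dev/null
python3 -m handwheel '[[0,0,0.03,0,-0.3],[0,0,0.06,0,-0.3],[0,0,0.09,0,-0.3],[0,0,0.11,0,-0.3],[0,0,0.12,0,-0.3],[0,0,0.13,0,-0.3],[0,0,0.13,0,-0.3],[0,0,0.13,0,-0.3]]'
python3 -m handwheel '[[0,0,0,0,0.2],[0,0,0,0,0.4],[0,0,0,0,0.6],[0,0,0,0,0.8],[0,0,0,0,0.8],[0,0,0,0,0.8],[0,0,0,0,0.8],[0,0,0,0,0.8]]' 20
python3 -c "
from h import *
st();c=capture('wrist');save(c,'w7',None,1.2)"
```

```text
time: 17.62
tool_pos: [0.446, -0.1106, 0.07]
orientation: [-3.141, -0.0, 1.575]
contact_force: [0.3, -0.1, 0.2]
gripper_width: 0.646
finger_force: 0.0
time: 18.28
tool_pos: [0.4459, -0.1105, 0.07]
orientation: [3.141, 0.0, 1.576]
contact_force: [-0.3, 1.1, 2.1]
gripper_width: 0.223
finger_force: 22.1
18.28 [ 0.4459 -0.1105  0.07  ] [179.99   0.    90.27] F [-0.3  1.1  2.1] w 0.223 f 22.1
```

View pics/w7.png

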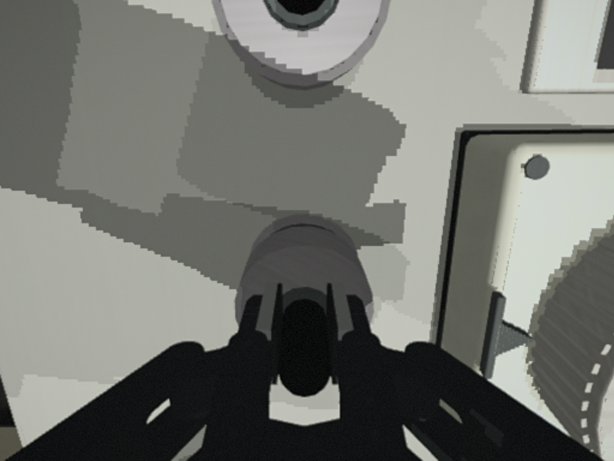

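```bash
python3 -m handwheel '[[0,0,0,0,0.2],[0,0,0,0,0],[0,0,0,7,0],[0,0,0,14,0],[0,0,0,21,0],[0,0,0,28,0],[0,0,0,35,0],[0,0,0,42,0]]' >/dev/null
python3 -m handwheel '[[0,0,0,7,0],[0,0,0,14,0],[0,0,0,21,0],[0,0,0,28,0],[0,0,0,35,0],[0,0,0,42,0],[0,0,0,48,0],[0,0,0,48,0]]'
python3 -m handwheel '[[0,0,0,0,0.3],[0,0,0,0,0.6],[0,0,0,0,1],[0,0,0,0,1],[0,0,0,0,1],[0,0,0,0,1],[0,0,0,0,1],[0,0,0,0,1]]' 80
python3 -m handwheel '[[0,0,-0.02,0,1],[0,0,-0.05,0,1],[0,0,-0.08,0,1],[0,0,-0.11,0,1],[0,0,-0.14,0,1],[0,0,-0.14,0,1],[0,0,-0.14,0,1],[0,0,-0.14,0,1]]'
python3 -c "
from h import *
st();print(to(.6195,.1105,.17,.5))"
```

```text
time: 19.67
tool_pos: [0.4459, -0.1105, 0.0698]
orientation: [3.142, -0.0, -0.0]
contact_force: [-0.2, -0.1, 0.2]
gripper_width: 0.498
finger_force: 0.0
time: 20.33
tool_pos: [0.4458, -0.1105, 0.0698]
orientation: [-3.142, 0.0, 0.005]
contact_force: [-0.3, 1.0, -0.8]
gripper_width: 0.213
finger_force: 78.1
time: 21.0
tool_pos: [0.4454, -0.1103, 0.2091]
orientation: [-3.141, 0.001, 0.005]
contact_force: [0.8, -0.7, -2.4]
gripper_width: 0.212
finger_force: 78.4
21.0 [ 0.4454 -0.1103  0.2091] [-1.7998e+02  6.0000e-02  2.7000e-01] F [ 0.8 -0.7 -2.4] w 0.212 f 78.4
([0.1752, -0.22, 0.039], np.float64(-0.23))
```

```bash
python3 -m handwheel '[[0.022,-0.028,0,0,1],[0.044,-0.056,0,0,1],[0.066,-0.084,0,0,1],[0.088,-0.112,0,0,1],[0.11,-0.14,0,0,1],[0.132,-0.168,0,0,1],[0.154,-0.196,0,0,1],[0.174,-0.22,0,0,1]]' >/dev/null
python3 -m handwheel '[[0,0,0.02,0,1],[0,0,0.04,0,1],[0,0,0.055,0,1],[0,0,0.065,0,1],[0,0,0.07,0,1],[0,0,0.07,0,1],[0,0,0.07,0,1],[0,0,0.07,0,1]]'
python3 -c "
from h import *
st();c=capture('wrist');save(c,'w8',None,1.56);np.savez('cam2.npz',**{k:np.array(c[k]) for k in ('fx','fy','cx','cy','position','rotation','color')})"
```

```text
time: 22.33
tool_pos: [0.6193, 0.1103, 0.1407]
orientation: [-3.141, -0.001, 0.005]
contact_force: [0.0, 0.4, -1.5]
gripper_width: 0.213
finger_force: 78.6
22.33 [0.6193 0.1103 0.1407] [-1.7999e+02 -8.0000e-02  2.6000e-01] F [ 0.   0.4 -1.5] w 0.213 f 78.6
```

View pics/w8.png

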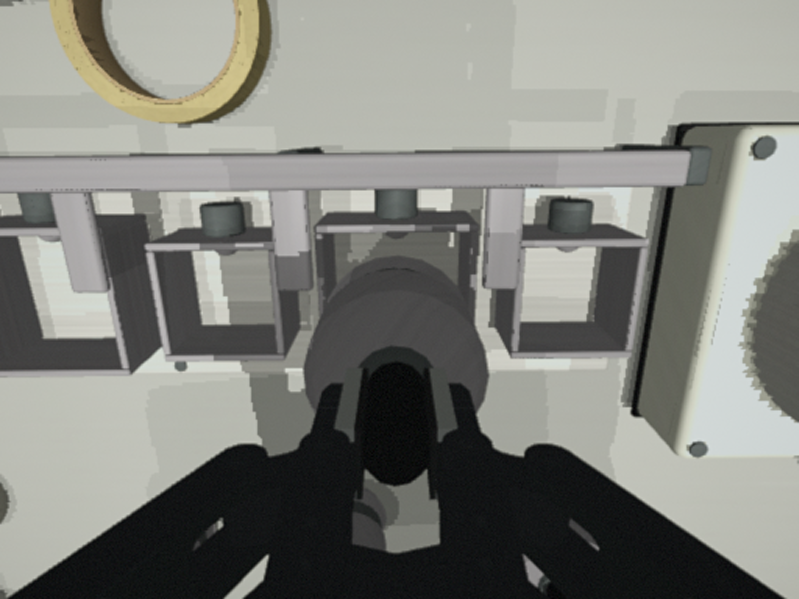

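Run:
```python
from h import *
c=dict(np.load('cam2.npz'));k=1.5625
for z in (.05,.055,.06):
    A=lambda u,v: at(c,u/k,v/k,z)[:2]
    print(z,'wb far',A(320,229).round(4),A(472,229).round(4),'sa near',A(166,357).round(4),A(284,357).round(4),'sb near',A(515,355).round(4),A(632,355).round(4),'sa farL',A(150,247).round(4),'sb farR',A(646,243).round(4),'wa nearR',A(130,370).round(4), 'wa farL?',A(10,237).round(4))
```

```text
0.05 wb far [0.6571 0.1478] [0.6575 0.0739] sa near [0.5882 0.2324] [0.5886 0.1698] sb near [0.5905 0.0475] [ 0.5908 -0.0144] sa farL [0.6477 0.2318] sb farR [ 0.6511 -0.0118] wa nearR [0.5805 0.2528] wa farL? [0.6523 0.2994]
0.055 wb far [0.658 0.147] [0.6584 0.0747] sa near [0.5906 0.2298] [0.591  0.1686] sb near [0.5928 0.0488] [ 0.5932 -0.0118] sa farL [0.6488 0.2292] sb farR [ 0.6521 -0.0091] wa nearR [0.583  0.2497] wa farL? [0.6533 0.2954]
0.06 wb far [0.6589 0.1462] [0.6593 0.0755] sa near [0.593  0.2272] [0.5934 0.1673] sb near [0.5952 0.0502] [ 0.5955 -0.0091] sa farL [0.6499 0.2266] sb farR [ 0.6532 -0.0065] wa nearR [0.5856 0.2467] wa farL? [0.6543 0.2914]
```

```bash
python3 -m handwheel '[[0,0,0.01,0,1],[0,0,0.02,0,1],[0,0,0.028,0,1],[0,0,0.034,0,1],[0,0,0.039,0,1],[0,0,0.042,0,1],[0,0,0.042,0,1],[0,0,0.042,0,1]]'
python3 -m handwheel '[[0,0,0.003,0,1],[0,0,0.006,0,1],[0,0,0.009,0,1],[0,0,0.012,0,1],[0,0,0.014,0,1],[0,0,0.016,0,1],[0,0,0.016,0,1],[0,0,0.016,0,1]]'
```

```text
time: 23.05
tool_pos: [0.6188, 0.1103, 0.0978]
orientation: [3.142, 0.0, 0.005]
contact_force: [-0.4, -0.3, -1.9]
gripper_width: 0.209
finger_force: 78.7
time: 23.72
tool_pos: [0.6188, 0.1103, 0.0817]
orientation: [-3.142, 0.0, 0.005]
contact_force: [-0.0, 0.1, -2.0]
gripper_width: 0.207
finger_force: 78.6
```

```bash
python3 -m handwheel '[[0,0,0.001,0,1],[0,0,0.002,0,1],[0,0,0.002,0,1],[0,0,0.003,0,1],[0,0,0.003,0,1],[0,0,0.003,0,1],[0,0,0.003,0,1],[0,0,0.003,0,1]]'
python3 -m handwheel '[[0,0,0.001,0,1],[0,0,0.002,0,1],[0,0,0.002,0,1],[0,0,0.003,0,1],[0,0,0.003,0,1],[0,0,0.003,0,1],[0,0,0.003,0,1],[0,0,0.003,0,1]]'
```

```text
time: 24.38
tool_pos: [0.6189, 0.1103, 0.079]
orientation: [-3.142, -0.0, 0.005]
contact_force: [-0.6, 0.0, -0.2]
gripper_width: 0.21
finger_force: 78.8
time: 25.05
tool_pos: [0.6195, 0.1104, 0.079]
orientation: [-3.142, -0.002, 0.005]
contact_force: [-9.9, -0.8, 28.8]
gripper_width: 0.211
finger_force: 82.2
```

```bash
python3 -m handwheel '[[0,0,0,0,0.6],[0,0,0,0,0.2],[0,0,0,0,0.2],[0,0,0,0,0.2],[0,0,-0.03,0,0.2],[0,0,-0.06,0,0],[0,0,-0.1,0,0],[0,0,-0.13,0,-0.3]]'
python3 -c "
from h import *
print(to(.446,.0187,.20,0))
t=capture('top');s=capture('side')
for n in ('wide_1','slim_1','spent'):
    for z,c in (('t',t),('s',s)): print(n,z,[(at(c,*(np.array(r['bbox'])[:2]+np.array(r['bbox'])[2:]/2),.06).round(3).tolist(),round(r['confidence'],2)) for r in recognise(c,n)])
"
```

```text
time: 25.72
tool_pos: [0.619, 0.1104, 0.2082]
orientation: [-3.141, -0.001, 0.005]
contact_force: [0.6, 0.2, 0.6]
gripper_width: 0.629
finger_force: 0.0
([-0.1734, 0.0908, 0.008], np.float64(0.27))
wide_1 t []
wide_1 s [([0.434, 0.033, 0.06], 0.8), ([0.623, 0.106, 0.06], 0.77)]
slim_1 t [([0.628, -0.143, 0.06], 0.65), ([0.439, 0.255, 0.06], 0.59)]
slim_1 s [([0.405, 0.148, 0.06], 0.83), ([0.43, 0.278, 0.06], 0.67)]
spent t [([0.397, -0.363, 0.06], 0.63)]
spent s [([0.395, -0.386, 0.06], 0.43), ([0.425, 0.275, 0.06], 0.36)]
```

```bash
cat > stems.py <<'E'
from h import *
st();c=capture('wrist'); g=c['color'].max(2)
m=(g<60).astype(np.uint8); n,l,s,cen=cv2.connectedComponentsWithStats(m)
for n_ in ('wide_1','slim_1'):
    for r in recognise(c,n_):
        b=np.array(r['bbox'])
        if r['confidence']<.3: continue
        for i in range(1,n):
            if s[i,4]>60 and s[i,4]<3000 and (b[:2]-4<cen[i]).all() and (cen[i]<b[:2]+b[2:]+4).all():
                P=at(c,*cen[i],.083); print(n_,round(r['confidence'],2),b.round().tolist(),'area',s[i,4],'bb',s[i,:4],'->',P.round(4), 'bboxc',at(c,*(b[:2]+b[2:]/2),.055).round(3))
E
python3 -m handwheel '[[-0.03,0,-0.02,0,-0.3],[-0.06,0,-0.04,0,-0.3],[-0.09,0,-0.06,0,-0.3],[-0.12,0,-0.08,0,-0.3],[-0.12,0,-0.1,0,-0.3],[-0.12,0,-0.1,0,-0.3],[-0.12,0,-0.1,0,-0.3],[-0.12,0,-0.1,0,-0.3]]' >/dev/null
python3 stems.py
```

```text
26.78 [0.4988 0.1097 0.3046] [1.7999e+02 1.0000e-01 2.6000e-01] F [-0.   0.6  0.8] w 0.649 f 0.0
wide_1 0.7 [300.0, 162.0, 54.0, 55.0] area 315 bb [301 163  37  33] -> [0.4807 0.0368 0.083 ] bboxc [0.45  0.012 0.055]
wide_1 0.7 [300.0, 162.0, 54.0, 55.0] area 377 bb [320 189  24  24] -> [0.4447 0.0113 0.083 ] bboxc [0.45  0.012 0.055]
wide_1 0.55 [226.0, 17.0, 58.0, 65.0] area 385 bb [223  14  63  34] -> [0.6457 0.109  0.083 ] bboxc [0.62  0.109 0.055]
wide_1 0.55 [226.0, 17.0, 58.0, 65.0] area 417 bb [242  35  22  26] -> [0.6194 0.1117 0.083 ] bboxc [0.62  0.109 0.055]
wide_1 0.49 [218.0, 185.0, 34.0, 53.0] area 217 bb [220 188  33  20] -> [0.4514 0.1303 0.083 ] bboxc [0.417 0.135 0.055]
wide_1 0.49 [218.0, 185.0, 34.0, 53.0] area 366 bb [225 210  17  25] -> [0.4147 0.1357 0.083 ] bboxc [0.417 0.135 0.055]
wide_1 0.49 [29.0, 2.0, 481.0, 126.0] area 381 bb [363   0  16 125] -> [ 0.6066 -0.0165  0.083 ] bboxc [0.604 0.091 0.055]
wide_1 0.49 [29.0, 2.0, 481.0, 126.0] area 385 bb [223  14  63  34] -> [0.6457 0.109  0.083 ] bboxc [0.604 0.091 0.055]
wide_1 0.49 [29.0, 2.0, 481.0, 126.0] 
[... 826 characters left out ...]
.0, 126.0] area 61 bb [457  40  10  23] -> [ 0.6159 -0.1119  0.083 ] bboxc [0.604 0.091 0.055]
wide_1 0.49 [29.0, 2.0, 481.0, 126.0] area 83 bb [484  49  28   3] -> [ 0.6184 -0.1523  0.083 ] bboxc [0.604 0.091 0.055]
slim_1 0.88 [117.0, 170.0, 53.0, 50.0] area 329 bb [135 173  31  30] -> [0.4653 0.2327 0.083 ] bboxc [0.441 0.257 0.055]
slim_1 0.88 [117.0, 170.0, 53.0, 50.0] area 395 bb [120 194  25  25] -> [0.4362 0.2626 0.083 ] bboxc [0.441 0.257 0.055]
slim_1 0.73 [218.0, 185.0, 35.0, 54.0] area 217 bb [220 188  33  20] -> [0.4514 0.1303 0.083 ] bboxc [0.417 0.135 0.055]
slim_1 0.73 [218.0, 185.0, 35.0, 54.0] area 366 bb [225 210  17  25] -> [0.4147 0.1357 0.083 ] bboxc [0.417 0.135 0.055]
```

```bash
python3 -c "
from h import *
print(to(.4455,.014,.07,0))"
```

```text
([-0.0532, 0.0954, 0.2347], np.float64(0.26))
```

```bash
python3 -m handwheel '[[-0.015,0.03,0.02,0,-0.3],[-0.03,0.06,0.04,0,-0.3],[-0.053,0.0955,0.06,0,-0.3],[-0.053,0.0955,0.1,0,-0.3],[-0.053,0.0955,0.14,0,-0.3],[-0.053,0.0955,0.18,0,-0.3],[-0.053,0.0955,0.21,0,-0.3],[-0.053,0.0955,0.234,0,-0.3]]'
python3 -m handwheel '[[0,0,0,0,0.2],[0,0,0,0,0.4],[0,0,0,0,0.6],[0,0,0,0,0.8],[0,0,0,0,0.8],[0,0,0,0,0.8],[0,0,0,0,0.8],[0,0,0,0,0.8]]' 20
python3 -m handwheel '[[0,0,0,0,0.2],[0,0,0,0,0],[0,0,0,-7,0],[0,0,0,-14,0],[0,0,0,-21,0],[0,0,0,-28,0],[0,0,0,-35,0],[0,0,0,-42,0]]' >/dev/null
python3 -m handwheel '[[0,0,0,-7,0],[0,0,0,-14,0],[0,0,0,-21,0],[0,0,0,-28,0],[0,0,0,-35,0],[0,0,0,-42,0],[0,0,0,-48,0],[0,0,0,-48,0]]'
python3 -m handwheel '[[0,0,0,0,0.3],[0,0,0,0,0.6],[0,0,0,0,1],[0,0,0,0,1],[0,0,0,0,1],[0,0,0,0,1],[0,0,0,0,1],[0,0,0,0,1]]' 80
python3 -m handwheel '[[0,0,-0.02,0,1],[0,0,-0.05,0,1],[0,0,-0.08,0,1],[0,0,-0.11,0,1],[0,0,-0.14,0,1],[0,0,-0.14,0,1],[0,0,-0.14,0,1],[0,0,-0.14,0,1]]'
python3 -c "
from h import *
st();print(to(.6165,.288,.21,90))"
```

```text
time: 27.6
tool_pos: [0.4449, 0.0139, 0.0689]
orientation: [-3.141, 0.003, 0.004]
contact_force: [0.1, -0.8, -0.6]
gripper_width: 0.65
finger_force: 0.0
time: 28.27
tool_pos: [0.4464, 0.014, 0.0723]
orientation: [3.142, -0.001, 0.005]
contact_force: [-0.4, -1.3, 2.1]
gripper_width: 0.222
finger_force: 21.3
time: 29.6
tool_pos: [0.4463, 0.014, 0.0719]
orientation: [3.141, 0.0, 1.58]
contact_force: [-0.1, -0.3, 0.2]
gripper_width: 0.502
finger_force: 0.0
time: 30.27
tool_pos: [0.4462, 0.014, 0.0719]
orientation: [-3.142, 0.0, 1.575]
contact_force: [0.3, -0.5, -1.2]
gripper_width: 0.206
finger_force: 78.0
time: 30.93
tool_pos: [0.4457, 0.0141, 0.211]
orientation: [-3.14, -0.0, 1.575]
contact_force: [-0.3, -0.4, -2.1]
gripper_width: 0.205
finger_force: 78.7
30.93 [0.4457 0.0141 0.211 ] [-1.7993e+02 -1.0000e-02  9.0270e+01] F [-0.3 -0.4 -2.1] w 0.205 f 78.7
([0.2732, 0.1721, 0.0008], np.float64(0.27))
```

```bash
python3 -m handwheel '[[0.034,0.0215,0,0,1],[0.068,0.043,0,0,1],[0.102,0.0645,0,0,1],[0.136,0.086,0,0,1],[0.17,0.1075,0,0,1],[0.205,0.129,0,0,1],[0.24,0.151,0,0,1],[0.273,0.172,0,0,1]]' >/dev/null
python3 -m handwheel '[[0,0,0.01,0,1],[0,0,0.03,0,1],[0,0,0.05,0,1],[0,0,0.065,0,1],[0,0,0.07,0,1],[0,0,0.07,0,1],[0,0,0.07,0,1],[0,0,0.07,0,1]]'
python3 -m handwheel '[[0,0,0.01,0,1],[0,0,0.018,0,1],[0,0,0.024,0,1],[0,0,0.03,0,1],[0,0,0.035,0,1],[0,0,0.035,0,1],[0,0,0.035,0,1],[0,0,0.035,0,1]]'
```

```text
time: 32.27
tool_pos: [0.6174, 0.2879, 0.1426]
orientation: [3.141, -0.0, 1.575]
contact_force: [0.1, -0.1, -2.3]
gripper_width: 0.209
finger_force: 79.0
time: 32.93
tool_pos: [0.617, 0.2878, 0.107]
orientation: [-3.142, -0.0, 1.575]
contact_force: [-0.4, 0.0, -2.2]
gripper_width: 0.212
finger_force: 78.9
```

```bash
python3 -m handwheel '[[0,0,0.004,0,1],[0,0,0.008,0,1],[0,0,0.012,0,1],[0,0,0.016,0,1],[0,0,0.02,0,1],[0,0,0.023,0,1],[0,0,0.025,0,1],[0,0,0.025,0,1]]'
python3 -m handwheel '[[0,0,0.001,0,1],[0,0,0.002,0,1],[0,0,0.003,0,1],[0,0,0.004,0,1],[0,0,0.004,0,1],[0,0,0.004,0,1],[0,0,0.004,0,1],[0,0,0.004,0,1]]'
```

```text
time: 33.6
tool_pos: [0.617, 0.288, 0.0819]
orientation: [3.141, -0.0, 1.576]
contact_force: [-1.2, 1.4, 2.2]
gripper_width: 0.209
finger_force: 79.4
time: 34.27
tool_pos: [0.6175, 0.2884, 0.0818]
orientation: [3.14, -0.001, 1.576]
contact_force: [-14.0, -2.5, 30.9]
gripper_width: 0.213
finger_force: 83.5
```

```bash
python3 -m handwheel '[[0,0,0,0,0.6],[0,0,0,0,0.2],[0,0,0,0,0.2],[0,0,0,0,0.2],[0,0,-0.03,0,0.2],[0,0,-0.06,0,0],[0,0,-0.1,0,0],[0,0,-0.13,0,-0.3]]'
python3 -c "
from h import *
print(to(.437,.262,.21,90))"
```

```text
time: 34.93
tool_pos: [0.6173, 0.2877, 0.2101]
orientation: [3.141, -0.0, 1.575]
contact_force: [0.3, -0.3, 0.7]
gripper_width: 0.629
finger_force: 0.0
([-0.0249, -0.1804, -0.0], np.float64(0.26))
```

```bash
python3 -m handwheel '[[-0.004,-0.03,0,0,-0.3],[-0.008,-0.06,0,0,-0.3],[-0.012,-0.09,0,0,-0.3],[-0.016,-0.12,0,0,-0.3],[-0.02,-0.15,0,0,-0.3],[-0.025,-0.18,0,0,-0.3],[-0.025,-0.18,0,0,-0.3],[-0.025,-0.18,0,0,-0.3]]'
python3 stems.py | grep slim_1
```

```text
time: 35.6
tool_pos: [0.4363, 0.2618, 0.208]
orientation: [3.142, 0.0, 1.576]
contact_force: [-0.4, 0.1, 0.6]
gripper_width: 0.651
finger_force: 0.0
slim_1 0.95 [227.0, 139.0, 54.0, 60.0] area 811 bb [239 161  30  37] -> [0.4365 0.2644 0.083 ] bboxc [0.438 0.266 0.055]
slim_1 0.69 [213.0, 242.0, 43.0, 81.0] area 256 bb [215 249  40  26] -> [0.4225 0.184  0.083 ] bboxc [0.416 0.136 0.055]
slim_1 0.69 [213.0, 242.0, 43.0, 81.0] area 690 bb [222 277  20  43] -> [0.4148 0.1365 0.083 ] bboxc [0.416 0.136 0.055]
```

```bash
python3 -m handwheel '[[0.002,0,0.03,0,-0.3],[0.002,0,0.06,0,-0.3],[0.002,0,0.09,0,-0.3],[0.002,0,0.11,0,-0.3],[0.002,0,0.125,0,-0.3],[0.002,0,0.138,0,-0.3],[0.002,0,0.138,0,-0.3],[0.002,0,0.138,0,-0.3]]' 20
python3 -m handwheel '[[0,0,0,0,0.2],[0,0,0,0,0.4],[0,0,0,0,0.6],[0,0,0,0,0.8],[0,0,0,0,0.8],[0,0,0,0,0.8],[0,0,0,0,0.8],[0,0,0,0,0.8]]' 20
python3 -m handwheel '[[0,0,0,0,0.2],[0,0,0,0,0],[0,0,0,7,0],[0,0,0,14,0],[0,0,0,21,0],[0,0,0,28,0],[0,0,0,35,0],[0,0,0,42,0]]' >/dev/null
python3 -m handwheel '[[0,0,0,7,0],[0,0,0,14,0],[0,0,0,21,0],[0,0,0,28,0],[0,0,0,35,0],[0,0,0,42,0],[0,0,0,48,0],[0,0,0,48,0]]'
python3 -m handwheel '[[0,0,0,0,0.3],[0,0,0,0,0.6],[0,0,0,0,1],[0,0,0,0,1],[0,0,0,0,1],[0,0,0,0,1],[0,0,0,0,1],[0,0,0,0,1]]' 80
python3 -m handwheel '[[0,0,-0.02,0,1],[0,0,-0.05,0,1],[0,0,-0.08,0,1],[0,0,-0.11,0,1],[0,0,-0.14,0,1],[0,0,-0.14,0,1],[0,0,-0.14,0,1],[0,0,-0.14,0,1]]'
python3 -c "
from h import *
st();print(to(.6175,.199,.21,.5))"
```

```text
time: 36.42
tool_pos: [0.4375, 0.2639, 0.0694]
orientation: [-3.14, 0.001, 1.575]
contact_force: [0.3, 0.4, 1.3]
gripper_width: 0.651
finger_force: 0.0
time: 37.08
tool_pos: [0.4374, 0.2642, 0.0705]
orientation: [3.141, -0.001, 1.576]
contact_force: [-0.9, 0.2, 7.1]
gripper_width: 0.223
finger_force: 22.7
time: 38.42
tool_pos: [0.437, 0.2639, 0.0698]
orientation: [3.142, 0.0, -0.0]
contact_force: [0.5, 0.7, 0.3]
gripper_width: 0.503
finger_force: 0.0
time: 39.08
tool_pos: [0.4371, 0.264, 0.0699]
orientation: [-3.142, 0.0, 0.005]
contact_force: [-0.9, -0.6, 0.7]
gripper_width: 0.213
finger_force: 78.1
time: 39.75
tool_pos: [0.4365, 0.2637, 0.2088]
orientation: [3.141, 0.001, 0.005]
contact_force: [-0.1, -1.0, -2.1]
gripper_width: 0.21
finger_force: 78.5
39.75 [0.4365 0.2637 0.2088] [1.7996e+02 8.0000e-02 2.7000e-01] F [-0.1 -1.  -2.1] w 0.21 f 78.5
([0.1807, 0.0655, -0.0014], np.float64(-0.23))
```

```bash
python3 -m handwheel '[[0.03,0.011,0,0,1],[0.06,0.022,0,0,1],[0.09,0.033,0,0,1],[0.12,0.044,0,0,1],[0.15,0.055,0,0,1],[0.181,0.065,0,0,1],[0.181,0.065,0,0,1],[0.181,0.065,0,0,1]]' >/dev/null
python3 -m handwheel '[[0,0,0.02,0,1],[0,0,0.04,0,1],[0,0,0.06,0,1],[0,0,0.068,0,1],[0,0,0.075,0,1],[0,0,0.08,0,1],[0,0,0.085,0,1],[0,0,0.085,0,1]]'
python3 -m handwheel '[[0,0,0.004,0,1],[0,0,0.008,0,1],[0,0,0.012,0,1],[0,0,0.016,0,1],[0,0,0.02,0,1],[0,0,0.02,0,1],[0,0,0.02,0,1],[0,0,0.02,0,1]]'
```

```text
time: 41.08
tool_pos: [0.6182, 0.1999, 0.1245]
orientation: [3.141, 0.0, 0.005]
contact_force: [-0.3, -0.1, -1.5]
gripper_width: 0.21
finger_force: 78.5
time: 41.75
tool_pos: [0.6185, 0.1999, 0.105]
orientation: [-3.142, -0.0, 0.005]
contact_force: [0.4, -0.6, -1.2]
gripper_width: 0.211
finger_force: 78.5
```

```bash
python3 -m handwheel '[[0,0,0.004,0,1],[0,0,0.008,0,1],[0,0,0.012,0,1],[0,0,0.016,0,1],[0,0,0.02,0,1],[0,0,0.023,0,1],[0,0,0.025,0,1],[0,0,0.025,0,1]]'
python3 -m handwheel '[[0,0,0.001,0,1],[0,0,0.002,0,1],[0,0,0.003,0,1],[0,0,0.004,0,1],[0,0,0.004,0,1],[0,0,0.004,0,1],[0,0,0.004,0,1],[0,0,0.004,0,1]]'
python3 -m handwheel '[[0,0,0,0,0.6],[0,0,0,0,0.2],[0,0,0,0,0.2],[0,0,0,0,0.2],[0,0,-0.03,0,0.2],[0,0,-0.06,0,0],[0,0,-0.1,0,0],[0,0,-0.13,0,-0.3]]'
python3 -c "
from h import *
print(to(.415,.1365,.21,0))"
```

```text
time: 42.42
tool_pos: [0.6187, 0.1998, 0.08]
orientation: [-3.142, -0.001, 0.005]
contact_force: [-1.6, -1.0, 0.2]
gripper_width: 0.21
finger_force: 78.8
time: 43.08
tool_pos: [0.6196, 0.1999, 0.0798]
orientation: [-3.141, -0.003, 0.005]
contact_force: [-11.3, -4.6, 32.0]
gripper_width: 0.213
finger_force: 82.6
time: 43.75
tool_pos: [0.6187, 0.1999, 0.2083]
orientation: [-3.141, -0.001, 0.005]
contact_force: [0.6, 0.5, 0.2]
gripper_width: 0.626
finger_force: 0.0
([-0.204, 0.0625, -0.002], np.float64(0.27))
```

```bash
python3 -m handwheel '[[-0.035,0.01,0,0,-0.3],[-0.07,0.02,0,0,-0.3],[-0.105,0.03,0,0,-0.3],[-0.14,0.042,0,0,-0.3],[-0.175,0.053,0,0,-0.3],[-0.204,0.0625,0,0,-0.3],[-0.204,0.0625,0,0,-0.3],[-0.204,0.0625,0,0,-0.3]]' 20
python3 stems.py | grep slim_1
python3 -c "
from h import *
print(to(.415,.1365,.071,0))"
```

```text
time: 44.42
tool_pos: [0.4141, 0.1362, 0.2062]
orientation: [-3.141, -0.001, 0.005]
contact_force: [1.0, 0.1, -0.6]
gripper_width: 0.651
finger_force: 0.0
slim_1 0.56 [231.0, 140.0, 47.0, 61.0] area 1535 bb [234 142  46  57] -> [0.4245 0.1333 0.083 ] bboxc [0.417 0.136 0.055]
slim_1 0.56 [231.0, 140.0, 47.0, 61.0] area 63 bb [230 165   8  23] -> [0.4194 0.1551 0.083 ] bboxc [0.417 0.136 0.055]
([-0.0008, 0.0001, 0.1349], np.float64(0.27))
```

```bash
python3 -m handwheel '[[0.001,0,0.03,0,-0.3],[0.001,0,0.06,0,-0.3],[0.001,0,0.09,0,-0.3],[0.001,0,0.11,0,-0.3],[0.001,0,0.125,0,-0.3],[0.001,0,0.136,0,-0.3],[0.001,0,0.136,0,-0.3],[0.001,0,0.136,0,-0.3]]' 20
python3 -m handwheel '[[0,0,0,0,0.2],[0,0,0,0,0.4],[0,0,0,0,0.6],[0,0,0,0,0.8],[0,0,0,0,0.8],[0,0,0,0,0.8],[0,0,0,0,0.8],[0,0,0,0,0.8]]' 20
python3 -m handwheel '[[0,0,0,0,0.2],[0,0,0,0,0],[0,0,0,-7,0],[0,0,0,-14,0],[0,0,0,-21,0],[0,0,0,-28,0],[0,0,0,-35,0],[0,0,0,-42,0]]' >/dev/null
python3 -m handwheel '[[0,0,0,-7,0],[0,0,0,-14,0],[0,0,0,-21,0],[0,0,0,-28,0],[0,0,0,-35,0],[0,0,0,-42,0],[0,0,0,-48,0],[0,0,0,-48,0]]'
python3 -m handwheel '[[0,0,0,0,0.3],[0,0,0,0,0.6],[0,0,0,0,1],[0,0,0,0,1],[0,0,0,0,1],[0,0,0,0,1],[0,0,0,0,1],[0,0,0,0,1]]' 80
python3 -m handwheel '[[0,0,-0.02,0,1],[0,0,-0.05,0,1],[0,0,-0.08,0,1],[0,0,-0.11,0,1],[0,0,-0.14,0,1],[0,0,-0.14,0,1],[0,0,-0.14,0,1],[0,0,-0.14,0,1]]'
python3 -c "
from h import *
st();print(to(.6205,.0205,.21,90))"
```

```text
time: 45.23
tool_pos: [0.4161, 0.1365, 0.0694]
orientation: [3.141, 0.001, 0.005]
contact_force: [-0.0, -0.5, -0.3]
gripper_width: 0.655
finger_force: 0.0
time: 45.9
tool_pos: [0.4162, 0.1364, 0.0704]
orientation: [-3.141, -0.001, 0.005]
contact_force: [0.2, -0.3, 6.8]
gripper_width: 0.226
finger_force: 21.8
time: 47.23
tool_pos: [0.4155, 0.1364, 0.0698]
orientation: [-3.141, 0.0, 1.58]
contact_force: [0.6, -0.1, 0.2]
gripper_width: 0.501
finger_force: 0.0
time: 47.9
tool_pos: [0.4153, 0.1364, 0.07]
orientation: [-3.141, 0.0, 1.573]
contact_force: [-3.5, -0.5, 4.8]
gripper_width: 0.212
finger_force: 78.0
time: 48.57
tool_pos: [0.4151, 0.1362, 0.2089]
orientation: [-3.14, 0.0, 1.574]
contact_force: [-0.3, -0.1, -2.7]
gripper_width: 0.206
finger_force: 78.8
48.57 [0.4151 0.1362 0.2089] [-1.7992e+02  2.0000e-02  9.0200e+01] F [-0.3 -0.1 -2.7] w 0.206 f 78.8
([-0.1164, 0.205, -0.0013], np.float64(0.2))
```

```bash
python3 -m handwheel '[[-0.017,0.03,0,0,1],[-0.034,0.06,0,0,1],[-0.051,0.09,0,0,1],[-0.068,0.12,0,0,1],[-0.085,0.15,0,0,1],[-0.102,0.18,0,0,1],[-0.1165,0.205,0,0,1],[-0.1165,0.205,0,0,1]]' >/dev/null
python3 -m handwheel '[[0,0,0.02,0,1],[0,0,0.04,0,1],[0,0,0.06,0,1],[0,0,0.068,0,1],[0,0,0.075,0,1],[0,0,0.08,0,1],[0,0,0.085,0,1],[0,0,0.085,0,1]]'
python3 -m handwheel '[[0,0,0.004,0,1],[0,0,0.008,0,1],[0,0,0.012,0,1],[0,0,0.016,0,1],[0,0,0.02,0,1],[0,0,0.02,0,1],[0,0,0.02,0,1],[0,0,0.02,0,1]]'
```

```text
time: 49.9
tool_pos: [0.621, 0.0209, 0.1244]
orientation: [-3.141, -0.0, 1.575]
contact_force: [0.5, -0.0, -1.8]
gripper_width: 0.207
finger_force: 79.2
time: 50.57
tool_pos: [0.6213, 0.0208, 0.105]
orientation: [3.141, -0.0, 1.575]
contact_force: [0.3, -0.5, -1.6]
gripper_width: 0.208
finger_force: 79.2
```

```bash
python3 -m handwheel '[[0,0,0.004,0,1],[0,0,0.008,0,1],[0,0,0.012,0,1],[0,0,0.016,0,1],[0,0,0.02,0,1],[0,0,0.023,0,1],[0,0,0.025,0,1],[0,0,0.025,0,1]]'
python3 -m handwheel '[[0,0,0.001,0,1],[0,0,0.002,0,1],[0,0,0.003,0,1],[0,0,0.004,0,1],[0,0,0.004,0,1],[0,0,0.004,0,1],[0,0,0.004,0,1],[0,0,0.004,0,1]]'
python3 -m handwheel '[[0,0,0,0,0.6],[0,0,0,0,0.2],[0,0,0,0,0.2],[0,0,0,0,0.2],[0,0,-0.03,0,0.2],[0,0,-0.06,0,0],[0,0,-0.1,0,0],[0,0,-0.13,0,-0.3]]'
python3 -c "
from h import *
print(to(.45,.02,.32,90))"
```

```text
time: 51.23
tool_pos: [0.6214, 0.0208, 0.08]
orientation: [3.141, -0.0, 1.575]
contact_force: [-2.5, -0.2, 1.4]
gripper_width: 0.207
finger_force: 79.8
time: 51.9
tool_pos: [0.622, 0.0208, 0.0799]
orientation: [3.139, 0.0, 1.576]
contact_force: [-15.9, 0.8, 38.0]
gripper_width: 0.212
finger_force: 84.6
time: 52.57
tool_pos: [0.6216, 0.0208, 0.2083]
orientation: [3.14, 0.0, 1.575]
contact_force: [0.3, -0.2, 0.4]
gripper_width: 0.629
finger_force: 0.0
([0.0, -0.1715, -0.112], np.float64(0.27))
```

```bash
python3 -m handwheel '[[-0.03,-0.01,-0.01,-7,-0.3],[-0.06,-0.02,-0.01,-14,-0.3],[-0.09,-0.03,-0.01,-21,-0.3],[-0.12,-0.04,-0.01,-28,-0.3],[-0.15,-0.05,-0.01,-35,-0.3],[-0.18,-0.055,-0.01,-42,-0.3],[-0.19,-0.055,-0.01,-45,-0.3],[-0.19,-0.055,-0.01,-45,-0.3]]'
python3 -c "
from h import *
st();print(to(.5773,-.1712,.08,135))
c=capture('side');b=c['color'][165:270,160:300];b=cv2.convertScaleAbs(cv2.resize(b,None,fx=5,fy=5,interpolation=cv2.INTER_CUBIC),alpha=1.2);cv2.imwrite('pics/s2.png',b[:,:,::-1])"
```

```text
time: 53.23
tool_pos: [0.5669, -0.1718, 0.2156]
orientation: [-3.141, 0.0, 2.361]
contact_force: [-0.2, -0.3, -0.8]
gripper_width: 0.647
finger_force: 0.0
53.23 [ 0.5669 -0.1718  0.2156] [-1.7999e+02  3.0000e-02  1.3526e+02] F [-0.2 -0.3 -0.8] w 0.647 f 0.0
([-0.0069, 0.0078, 0.1356], np.float64(0.26))
```

View pics/s2.png

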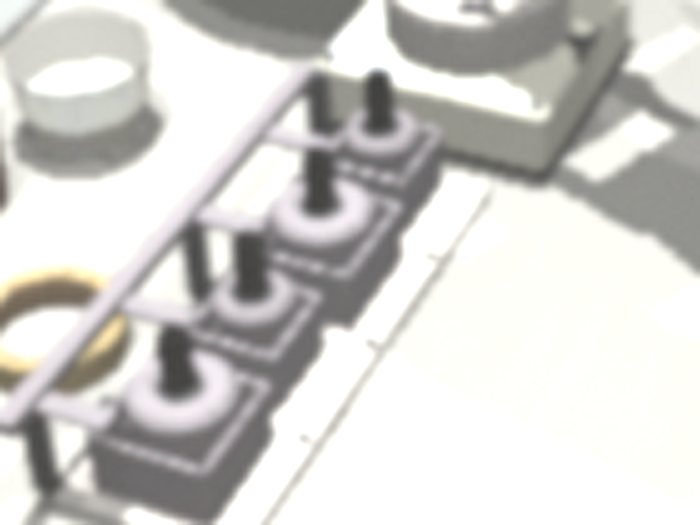

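```bash
python3 -m handwheel '[[-0.007,0.008,0.03,0,-0.3],[-0.007,0.008,0.06,0,-0.3],[-0.007,0.008,0.09,0,-0.3],[-0.007,0.008,0.11,0,-0.3],[-0.007,0.008,0.125,0,-0.3],[-0.007,0.008,0.135,0,-0.3],[-0.007,0.008,0.135,0,-0.3],[-0.007,0.008,0.135,0,-0.3]]'
python3 -m handwheel '[[0,0,0,0,0.2],[0,0,0,0,0.5],[0,0,0,0,1],[0,0,0,0,1],[0,0,0,0,1],[0,0,0,0,1],[0,0,0,0,1],[0,0,0,0,1]]' 30
```

```text
time: 53.95
tool_pos: [0.578, -0.1681, 0.0811]
orientation: [3.142, -0.0, 2.361]
contact_force: [0.8, 0.6, 1.0]
gripper_width: 0.644
finger_force: 0.0
time: 54.62
tool_pos: [0.5772, -0.1704, 0.082]
orientation: [-3.14, 0.001, 2.36]
contact_force: [-8.0, -9.8, 7.0]
gripper_width: 0.166
finger_force: 28.1
```

```bash
python3 -m handwheel '[[0.0062,0.0003,0,6,1],[0.0123,0.0013,0,12,1],[0.0182,0.0029,0,18,1],[0.024,0.0051,0,24,1],[0.0295,0.0079,0,30,1],[0.0347,0.0113,0,36,1],[0.0395,0.0152,0,42,1],[0.0438,0.0195,0,48,1]]'
python3 -m handwheel '[[0.0062,0.0003,0,6,1],[0.0123,0.0013,0,12,1],[0.0182,0.0029,0,18,1],[0.024,0.0051,0,24,1],[0.0295,0.0079,0,30,1],[0.0347,0.0113,0,36,1],[0.0395,0.0152,0,42,1],[0.0405,0.0161,0,43.4,1]]'
python3 -m handwheel '[[0,0,0,0,1],[0,0,0,0,1],[0,0,0,0,0.3],[0,0,0,0,-0.3],[0,0,0,0,-0.3],[0,0,0,0,-0.3],[0,0,-0.03,0,-0.3],[0,0,-0.06,0,-0.3]]'
python3 -m handwheel '[[-0.01,-0.02,-0.03,0,-0.3],[-0.02,-0.04,-0.06,0,-0.3],[-0.03,-0.06,-0.09,0,-0.3],[-0.04,-0.08,-0.11,0,-0.3],[-0.04,-0.08,-0.11,0,-0.3],[-0.04,-0.08,-0.11,0,-0.3],[-0.04,-0.08,-0.11,0,-0.3],[-0.04,-0.08,-0.11,0,-0.3]]'
python3 fit3.py x1
```

```text
time: 55.28
tool_pos: [0.5612, -0.1252, 0.082]
orientation: [3.138, 0.002, 1.517]
contact_force: [3.4, -8.5, -0.2]
gripper_width: 0.165
finger_force: 32.6
time: 55.95
tool_pos: [0.5806, -0.0865, 0.082]
orientation: [3.135, -0.001, 0.759]
contact_force: [5.5, -18.7, -2.2]
gripper_width: 0.166
finger_force: 31.8
time: 56.62
tool_pos: [0.5773, -0.0839, 0.1403]
orientation: [-3.138, 0.002, 0.766]
contact_force: [-0.0, 0.8, 0.6]
gripper_width: 0.652
finger_force: 0.0
time: 57.28
tool_pos: [0.4942, -0.0544, 0.2498]
orientation: [-3.14, 0.001, 0.766]
contact_force: [-0.1, -0.5, -0.2]
gripper_width: 0.653
finger_force: 0.0
57.28 [ 0.4942 -0.0544  0.2498] [-1.7992e+02  5.0000e-02  4.3860e+01] F [-0.1 -0.5 -0.2] w 0.653 f 0.0
[(np.float64(0.0), 49), (np.float64(0.009), 35), (np.float64(0.017), 29), (np.float64(0.026), 28), (np.float64(0.035), 36), (np.float64(0.044), 59), (np.float64(0.052), 95), (np.float64(0.061), 138), (np.float64(6.257), 142), (np.float64(6.266), 108), (np.float64(6.274), 75), (np.float64(6.283), 49)] dock phi = val-0.016
rim right px [688.42257365 277.17494654] C px [630.61002312 211.64437035]
```

```bash
python3 -m handwheel '[[0,0,-0.05,0,-0.3],[0,0,-0.05,0,-0.3],[0,0,-0.05,0,-0.3],[0,0,-0.05,0,-0.3],[0,0,-0.05,0,-0.3],[0,0,-0.05,0,-0.3],[0,0,-0.05,0,-0.3],[0,0,-0.05,0,-0.3]]' >/dev/null
python3 -c "
from h import *
s=capture('side')
for n in ('wide_1','slim_1','spent'): print(n,[(np.round(r['bbox']).tolist(),round(r['confidence'],2)) for r in recognise(s,n)])
print(job_done())"
```

```text
wide_1 [([215.0, 194.0, 20.0, 25.0], 0.79), ([164.0, 151.0, 121.0, 132.0], 0.73), ([185.0, 232.0, 22.0, 27.0], 0.57)]
slim_1 [([203.0, 214.0, 18.0, 22.0], 0.84), ([231.0, 180.0, 15.0, 18.0], 0.7)]
spent [([327.0, 138.0, 14.0, 15.0], 0.64)]
the job is handed in; nothing more can be done
None
```

The job is done and handed in: the spent canister is in the small bowl, all four canisters are seated in pockets of their own size, the mark is back at the run pointer, and the spice jar, timer and cupcake were not touched.

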